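# Clamp a tap's spout tube in the pipe vise

### The arm

A 7-joint arm with a two-finger parallel gripper is mounted at the origin on the work surface. World frame = base frame: x ahead of the robot, y to its left, z up, the work surface at z = 0. Lengths are in m, angles in rad, forces in N, time in s.
With the tool pointing down it reaches from about 0.425 to 0.925 m from the base axis. Payload 6.8 kg.
Tool frame: the origin (TCP) lies on the front face of the gripper's body, between the roots of the fingers; the fingertips stand 73 mm ahead of it and the grasp point (between the pads) lies 54 mm ahead of it; z points along the fingers, y is the direction in which the jaws open and shut (so a half turn about z gives the same grasp; the last joint's range is limited). The gripper opens to 85 mm and grips with 20 to 120 N. Pads are 22 mm wide; open, the fingers measure 114 mm over their backs; the gripper's body (76 mm by 85 mm) begins 54 mm behind the grasp point. The pads swing forward as they close: fully open they stand 13 mm farther back than shut.
Start: joints at [-1.434, 0.477, 0.022, 1.555, -0.011, 1.109, -0.083], TCP at [0.164, 0.655, 0.304] pointing down, gripper open.
Joint ranges: [-2.96, 2.96], [-0.34, 2.1], [-1.41, 1.46], [0.24, 2.44], [-1.37, 4.51], [0.17, 1.92], [-2.96, 2.96]. Speed limits (rad/s): [2.39, 2.39, 3.14, 3.14, 3.14, 3.14, 3.14].

### API

Orientations are given as a unit quaternion [w, x, y, z].
In Python, from station import get_obs, read_camera, hand_in, spot_in, cut_out, spot_point gives the robot as it stands. The module is installed in compiled form; this text tells all that it offers.
- The arm moves only by the tool move_arm, never from a script. Its arguments are lists of equal length, an entry for each row: "gripper": the opening, from 0 (shut) to 1 (fully open); "xyz": the shift along the tool's x, y, z in cm, a list of three; "twist": the turn about the tool's z in rad. A call has 1 to 5 rows; each row is the pose to reach, as a shift and turn from the pose commanded when the call began, along the tool's axes at that moment; what a row does not reach only later rows make up. A row lasts 1/12 s, in which the tool goes at most 41.7 mm and 7.16 degrees, less where a joint would pass 70% of its speed; a pose out of reach is approached as far as the arm can. A call with a gripper value outside its range is refused whole. The fingers move at their own pace and stop on an object; "squeeze" is the grip in N (left out, the last holds). Time passes only in rows, so rows that repeat a pose let the fingers close. It gives the time, the measured TCP pose, the force and the opening at its end, in the units of the state.
- get_obs(): the state, without advancing time (a new reading comes with each control period).
- read_camera(name): name is "side" or "top" or "wrist"; returns a dict with "pixels" (420x560x3 uint8, red, green, blue), "fx", "fy", "cx", "cy" (pixels), "k1" (the pictures are not rectified: a ray, as slopes to the right and down, at radius r is drawn at 1 + k1 r^2 times it, then the intrinsics apply), "R" (3x3) and "t" (3): a world point X has camera coordinates R X + t. Camera axes: x right, y down, z forward; pixel columns grow to the right and rows downward; lengths in m; the calibration is good to about 2 mm. A picture is of the moment at which its call begins. There is no depth.
- hand_in(): hands the job in, once; it reports no verdict.
Trained networks look in the newest picture that a camera, given by its name, has taken for a name from the list of things; names that differ only in an ending like _2 or _b are one class to them, and where a whole thing is asked for, a point or a joint stands for the part that bears it (a point fixed in the world has none). Each returns a list of dicts, best first, with "p" (0 to 1); they miss things now and then, are a little off and sometimes report something else, mostly with a low value. They report only what shows in the picture. A call takes as long as a camera call. They do not tell look-alikes from the thing itself.
- spot_in(query, camera): "centre" ([x, y, z] in m, in world coordinates, good to about 4 mm: the middle of the surface that is visible of it).
- cut_out(query, camera): "pixels" (420x560 bool, what is visible of it).
- spot_point(query, camera): "centre" ([x, y, z] in m, in world coordinates, good to about 4 mm: a listed point, or the origin of a listed thing).
The state is a dict: "t": time; "q": joint angles; "joint_vel": joint speeds; "joint_torque": joint torques, N m; "eef_pos": TCP position; "tool_rot": TCP orientation; "contact_force": force on the tool from outside, world axes, zero at the start; "torque": the same for the moment, N m; "gripper_width": opening from 0.0 (shut) to 1.0 (fully open).
Only numpy, scipy, OpenCV 4.12 (cv2) and the standard library are available. Lean on these libraries where they do the work, as an engineer would, in place of code of your own. Each camera call takes 0.05 s, during which the arm holds its last target.

### The job

Get the chromed spout tube ready to be worked on: feed its plain end through the yoke of the blue pipe vise from the side of the small rest, and lay it in the V jaw and on the rest so that the plain end sticks out clear past the jaw and the brass nut stays well outside on the rest side. Then turn the T-handle clockwise until you feel it go firm, so that the tube is held fast but its thin wall is not dented, and let go; leave the other things on the counter where they are.

Things in the scene. Friction and masses are not known exactly. Their poses are not given: they have to be found in the camera images.
- vise: Blue cast bench pipe vise, bolted down. Origin on the counter under the middle of its jaws, z up; y along the tube to be clamped, +y the side of the rest, from which the tube is fed; x across. An upright yoke stands over the jaws: legs with inner faces at x = -34 and 34 mm, 30 mm thick along y, cross bar at z = 154 to 180 mm. Base 14 mm thick, 120 by 60 mm, with a foot 60 mm wide out to y = 117 mm.
- jaw_centre (a point): Point on the axis of a 22 mm tube lying in the V jaw and on the rest: x = y = 0, z = 75 mm of the vise (the real bed lies up to 1.5 mm higher or lower). Axes as the vise's. The 90-degree steel V jaw runs from y = -20 to 20 mm, its edges 2 mm above the axis, 17 mm to each side. Above it hangs the flat upper jaw, nylon faced, 64 (x) by 40 (y) mm; at the start 6 to 11 mm above a laid tube's top.
- rest (a point): Point on the axis of a laid tube over the rest: y = 85 mm, z = 75 mm of the vise. The rest is a post with a V notch, 14 mm along y, 34 mm wide in x, its tips 2 mm above the tube's axis.
- t_handle (a joint): Turn of the T-handle, rad: grows clockwise seen from above, which lowers bar and upper jaw 3.2 mm per rad. 0: bar along the vise's x. Starts at 0 to 0.6, runs free at about 0.1 N m, meets the tube anywhere from 2.4 to 3.6 and is firm some 0.5 rad later: aim for 80 N on the tube (over 50 N holds it, 130 N dents it), felt as a torque of about 0.4 N m in the held handle. Stays where it is left.
- handle_mid (a point): Middle of the T-bar, on the upright screw's axis, 232 mm above the counter at joint 0. Straight level rod, 12 mm thick, 130 mm long, an 18 mm ball at each end; neck below its middle 24 mm across. x along the bar, z up. Torque at 50, 80, 120 N on the tube: 0.25, 0.4, 0.5 N m, held still after turning slowly (0.1 rad/s); about 0.15 more while turning; after a brisk stop much less: friction.
- tube: Thin chromed tube, 22 mm thick, 200 mm long, with a brass hexagon nut, 27 mm across flats; 0.17 to 0.27 kg. Origin on its axis at mid-length; y along it to the nut, which is at y = 100 to 114 mm; centre of mass at 20 mm. Lies on the counter, nut away from the vise. Best laid with its origin at y = 35 mm of the vise; held at 70 to 85 mm of the tube, the fingers clear rest and T-handle.
- plain_end (a point): Centre of the tube's open plain end, at y = -100 mm of the tube; axes as the tube's. It must come to lie at least 15 mm past the far end of the V jaw: at y = -35 mm of the vise or beyond.
- mug: blue glazed mug, 80 mm across, 92 mm tall, handle to one side; origin under its centre. Leave it alone.
- amber_bottle_a: small amber bottle with black cap and paper label, 38 mm across, 94 mm tall, standing; origin under its centre. Leave it alone.
- amber_bottle_b: a second small amber bottle, the same. Leave it alone.
- wrench: steel spanner, 200 mm long, lying flat; x along it. Leave it alone.
- tap_handle: chromed cross-shaped tap handle with a red dot, 71 mm across, 40 mm tall; origin under its centre. Leave it alone.
- elbow: copper elbow fitting of 25 mm tube, lying flat, legs 55 mm; origin under the corner. Leave it alone.
- brass_ring: brass ring, 40 mm across, 16 mm tall, lying flat; origin under its centre. Leave it alone.
Things that resemble listed ones, but are neither listed nor needed, are in the scene too. Of the things that look like the tube, the smaller one is meant.

How it is judged:
By the outcome, as a careful person would: the job done as asked, in the order asked, and still so for the second after the job is handed in, with the robot touching nothing.
It also fails if it takes over 72 s, if anything falls off the work surface, if the arm or the gripper's body presses on something with over 40 N, if the wrist force passes 120 N, or if a joint passes its speed limit or range.

## Working session

There is one attempt and no reset: what is moved stays moved. The work goes in short steps, Python scripts to look and compute and a tool call to move; the robot and the scene stay as the last step left them, time stands still between calls to the robot, and variables do not carry over. Pictures are saved under pics/ and viewed, and the job is handed in when it is done.

Besides the shell and the picture viewer there is one more tool, called after "Emit:" as name([rows], argument=value, ...), one row to a line, values as JSON. move_arm: Moves the arm, as the interface text tells. Its arguments: {"type":"object","properties":{"gripper":{"type":"array","items":{"type":"number"}},"xyz":{"type":"array","items":{"type":"array","items":{"type":"number"}}},"twist":{"type":"array","items":{"type":"number"}},"squeeze":{"type":"number"}},"required":["gripper","xyz","twist"]}

```bash
mkdir -p pics; cat > h.py <<'E'
import numpy as np,cv2
from station import *
def save(cam,name):
    c=read_camera(cam); cv2.imwrite('pics/'+name,c['pixels'][:,:,::-1]); return c
E
python3 - <<'E'
from h import *
o=get_obs(); print(o)
for c in ['side','top','wrist']:
    d=save(c,c+'0.png'); print(c,d['fx'],d['cx'],d['k1'],np.round(d['R'],3).tolist(),d['t'])
    for q in ['vise','tube','jaw_centre','rest','handle_mid','plain_end']:
        try: print(q,[(np.round(r['centre'],3).tolist(),round(r['p'],2)) for r in spot_point(q,c)][:4])
        except Exception as e: print(q,e)
E
```

```text
{'t': 0.0, 'q': array([-1.43404779,  0.47779671,  0.02229205,  1.55645299, -0.0115437 ,
        1.10931748, -0.08306983]), 'joint_vel': array([7.08603691e-04, 6.83822277e-05, 3.05992144e-04, 5.33372715e-04,
       4.63671817e-04, 1.99335059e-03, 9.42475060e-04]), 'joint_torque': array([-1.74285557e-03, -5.96445715e+01,  1.60686426e+00, -2.81200433e+01,
        1.24821888e-02,  9.30712296e-03, -1.99038124e-05]), 'eef_pos': array([0.1634815 , 0.65442161, 0.30292629]), 'tool_rot': array([-7.47004972e-05,  1.22081603e-01,  9.92519636e-01, -9.21190411e-04]), 'contact_force': array([ 0.54403874, -0.40629016,  0.1475741 ]), 'torque': array([ 0.01779886, -0.08333082,  0.02127479]), 'gripper_width': 1.00239557456312}
side 430.1301039325923 278.1109744713948 -0.07329311301674556 [[0.897, -0.442, 0.009], [-0.325, -0.674, -0.663], [0.299, 0.592, -0.749]] [-0.45222707  0.2669582   1.14696202]
vise [([0.585, -0.126, 0.002], 0.63), ([0.712, 0.196, 0.001], 0.19)]
tube [([0.474, 0.249, 0.011], 0.96), ([0.217, 0.378, 0.018], 0.59), ([0.4, -0.358, 0.005], 0.59)]
jaw_centre [([0.585, -0.133, 0.078], 0.6
[... 300 characters left out ...]
80494826724 [[0.009, -1.0, 0.001], [-0.997, -0.009, -0.074], [0.074, 0.0, -0.997]] [9.65142932e-04 5.27858201e-01 1.77145946e+00]
vise []
tube [([0.471, 0.248, 0.01], 0.67), ([0.21, 0.377, 0.016], 0.63)]
jaw_centre [([0.583, -0.135, 0.07], 0.94)]
rest [([0.596, -0.046, 0.079], 0.73), ([0.713, 0.197, 0.001], 0.73)]
handle_mid [([0.584, -0.129, 0.229], 0.73)]
plain_end [([0.351, 0.395, 0.016], 0.96), ([0.498, 0.146, 0.009], 0.77)]
wrist 349.4771750250327 281.8770789814698 -0.04835486826961004 [[0.241, 0.97, -0.001], [0.918, -0.228, 0.324], [0.314, -0.079, -0.946]] [-0.67494199 -0.04192442  0.38195434]
vise []
tube [([0.216, 0.384, 0.017], 0.58)]
jaw_centre []
rest []
handle_mid []
plain_end []
```

View pics/side0.png

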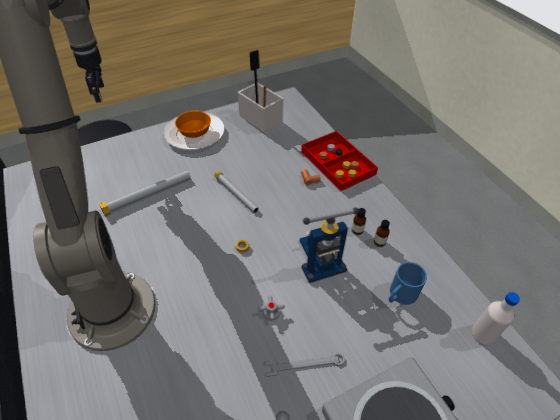

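View pics/top0.png

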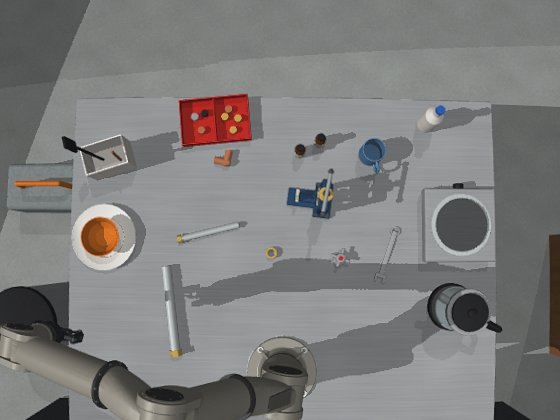

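```bash
python3 - <<'E'
from h import *
a=cv2.imread('pics/side0.png'); b=cv2.imread('pics/top0.png')
A=cv2.resize(a[150:290,200:400],None,fx=3.0,fy=3.0,interpolation=cv2.INTER_CUBIC)
B=cv2.resize(b[150:270,160:360],None,fx=4,fy=4,interpolation=cv2.INTER_CUBIC)
cv2.imwrite('pics/c1.png',A); cv2.imwrite('pics/c2.png',B)
E
```

```text
(no output)
```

View pics/c1.png

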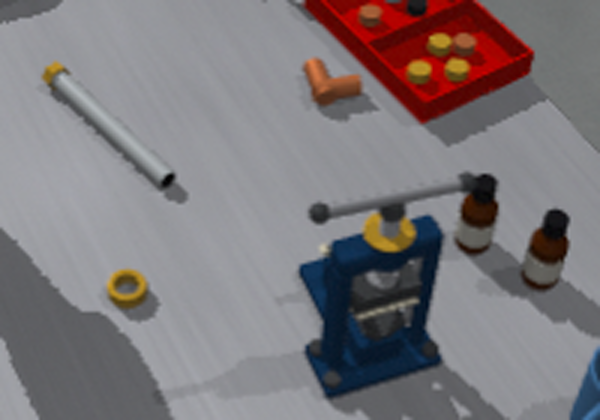

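View pics/c2.png

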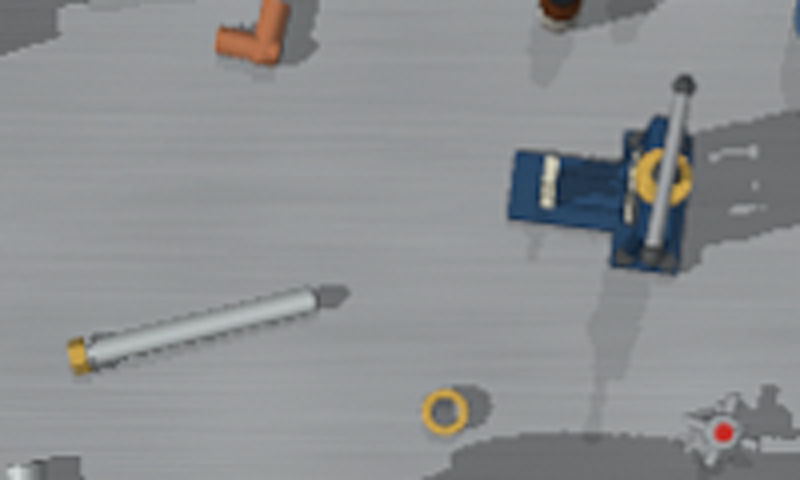

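```bash
cat >> h.py <<'E'
def proj(c,X):
    X=np.atleast_2d(X); p=X@np.array(c['R']).T+np.array(c['t']); u=p[:,:2]/p[:,2:]
    u=u*(1+c['k1']*(u**2).sum(1,keepdims=True)); return u*[c['fx'],c['fy']]+[c['cx'],c['cy']]
def ray(c,uv):
    v=(np.array(uv,float)-[c['cx'],c['cy']])/[c['fx'],c['fy']]; s=v.copy()
    for _ in range(20): s=v/(1+c['k1']*(s**2).sum())
    R=np.array(c['R']); return -R.T@np.array(c['t']), R.T@np.r_[s,1]
def onz(c,uv,z):
    o,d=ray(c,uv); return o+d*(z-o[2])/d[2]
def Rz(a): return np.array([[np.cos(a),-np.sin(a),0],[np.sin(a),np.cos(a),0],[0,0,1]])
E
python3 - <<'E'
from h import *
from scipy.optimize import least_squares
T=read_camera('top'); 
for cam in ['top','side']:
    C=read_camera(cam)
    for r in cut_out('tube',cam):
        m=r['pixels']; ys,xs=np.nonzero(m)
        P=np.array([onz(C,(x,y),0.011) for x,y in zip(xs,ys)]); 
        mu=P[:,:2].mean(0); w,V=np.linalg.eigh(np.cov((P[:,:2]-mu).T)); d=V[:,1]
        s=(P[:,:2]-mu)@d
        print(cam,r['p'],m.sum(),mu,d,np.arctan2(d[1],d[0]),mu+d*s.min(),mu+d*s.max(), 4*np.sqrt(w[0]))
    np.save(cam+'_vise.npy',np.array([r['pixels'] for r in cut_out('vise',cam)][:1]))
    print([ (r['p'],r['pixels'].sum()) for r in cut_out('vise',cam)])
# vise from marked top points
L=np.array([[30,117,14],[-30,117,14],[-60,-30,14],[-60,30,14]])/1000
px=np.array([[289,187.5],[287,204.5],[330,218],[313,216.2]])
C=read_camera('top')
W=np.array([onz(C,p,0.014) for p in px])[:,:2]; print(W)
f=lambda p:((L@Rz(p[2]).T)[:,:2]+p[:2]-W).ravel()
s=least_squares(f,[.59,-.13,0]); print(s.x,f(s.x).reshape(-1,2))
E
```

```text
top 0.73 913 [0.19865616 0.37877863] [-0.9926271  -0.12120824] -3.020085646600478 [0.35393772 0.39773984] [0.0455068  0.36007779] 0.04047595022284348
top 0.61 428 [0.47159637 0.25972625] [-0.2426919   0.97010342] 1.8159360813158603 [0.49863046 0.15166389] [0.44610042 0.36164029] 0.02727634079868133
[(0.7, np.int64(832))]
side 0.92 974 [0.1919496  0.38495337] [-0.99212082 -0.12528478] -3.0159777861051835 [0.35995883 0.40616954] [0.04822103 0.36680336] 0.05767112943854883
side 0.83 355 [0.4729732  0.26108498] [-0.23500391  0.97199442] 1.8080189197686747 [0.50092599 0.14547005] [0.44557609 0.37440153] 0.027994326661655956
[]
[[ 0.62582185 -0.02041886]
 [ 0.56728714 -0.0140528 ]
 [ 0.52242999 -0.16119265]
 [ 0.52805265 -0.10306835]]
[ 0.58581892 -0.1355206  -0.08506837] [[-0.00017042 -0.00107379]
 [-0.00141873 -0.00234191]
 [ 0.00105693  0.00087849]
 [ 0.00053222  0.00253722]]
```

```bash
cat >> h.py <<'E'
from scipy.spatial.transform import Rotation as Ro
def plan(p,ya=None):
    o=get_obs(); w=o['tool_rot']; R=Ro.from_quat([w[1],w[2],w[3],w[0]]).as_matrix()
    s=R.T@(np.array(p)-o['eef_pos'])*100
    cur=np.arctan2(R[1,1],R[0,1])
    out=[np.round(s,2).tolist()]
    if ya is not None: out.append(round(-((ya-cur+np.pi)%(2*np.pi)-np.pi),3))
    print('shift',*out,'| eef',o['eef_pos'].round(4),'yang',round(cur,4),'zax',R[:,2].round(4),'t',round(o['t'],2),'w',round(o['gripper_width'],3),'q',o['q'].round(2))
V=np.array([.5855,-.1345]); VY=-.085
def vw(x,y,z): return np.r_[V+(Rz(VY)@[x,y,0])[:2],z]
E
python3 - <<'E'
from h import *
plan([.4556,.3248,.16],.241)
w=read_camera('wrist'); print(-np.array(w['R']).T@w['t'])
# overlay vise model
for cam in ['top','side']:
    C=read_camera(cam); im=C['pixels'][:,:,::-1].copy(); im=cv2.resize(im,None,fx=4,fy=4,interpolation=cv2.INTER_CUBIC)
    def poly(pts,col):
        P=np.array([vw(*(np.array(q)/1000.))+0 for q in pts]); P[:,2]=[q[2]/1000. for q in pts]
        cv2.polylines(im,[np.int32(proj(C,P)*4+2)],False,col,1)
    poly([(60,30,14),(60,-30,14),(-60,-30,14),(-60,30,14),(-30,30,14),(-30,117,14),(30,117,14),(30,30,14),(60,30,14)],(0,0,255))
    for z in (154,180): poly([(-34,15,z),(34,15,z),(34,-15,z),(-34,-15,z),(-34,15,z)],(0,255,0))
    poly([(-17,78,77),(17,78,77),(17,92,77),(-17,92,77),(-17,78,77)],(255,255,0))
    for a,c in ((0,(0,255,255)),(.3,(255,0,255)),(.6,(255,255,255))):
        z=232-3.2*a; k=65; poly([(-k*np.cos(a),k*np.sin(a),z),(k*np.cos(a),-k*np.sin(a),z)],c)
    u=proj(C,vw(0,0,.1))[0]*4; x,y=np.int32(u); im=im[max(0,y-260):y+260,max(0,x-300):x+300]
    cv2.imwrite('pics/ov_%s.png'%cam,im)
E
```

```text
shift [-36.33, -24.95, 14.39] 1.085 | eef [0.1636 0.6549 0.3039] yang 1.326 zax [ 0.  0. -1.] t 1.55 w 0.996 q [-1.43  0.48  0.02  1.56 -0.01  1.11 -0.08]
[0.08135785 0.67557437 0.3743735 ]
```

View pics/ov_top.png

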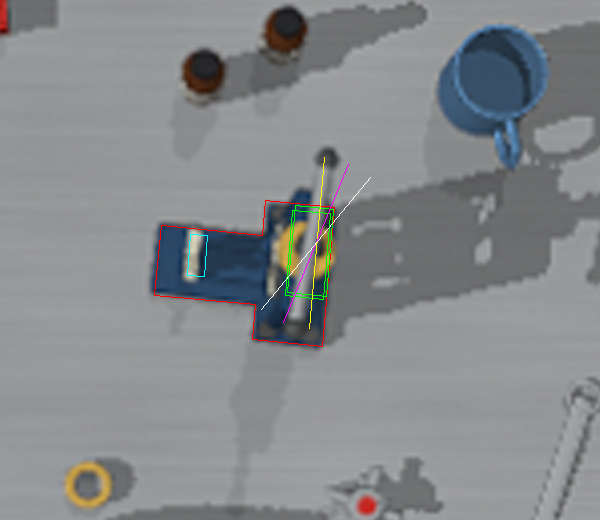

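View pics/ov_side.png

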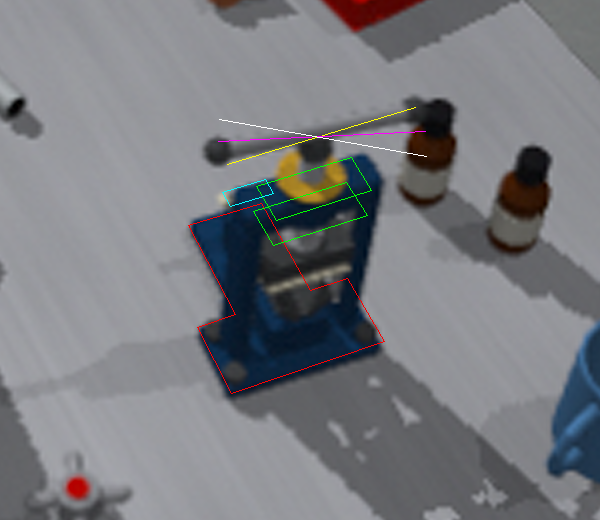

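Emit:
move_arm([
  [-36.3, -24.9, 14],
  [-36.3, -24.9, 14],
  [-36.3, -24.9, 14],
  [-36.3, -24.9, 14],
  [-36.3, -24.9, 14],
], gripper=[1, 1, 1, 1, 1], twist=[1.085, 1.085, 1.085, 1.085, 1.085], squeeze=60)

```text
t: 2.12
eef_pos: [0.2962, 0.5048, 0.2405]
tool_rot: [-0.0, 0.424, 0.906, 0.0]
contact_force: [0.1, 0.5, -0.7]
gripper_width: 0.999
```

```bash
python3 -c "
from h import *
plan([.4556,.3248,.16],.241)"
```

```text
shift [-24.03, 0.71, 8.05] 0.454 | eef [0.2962 0.5048 0.2405] yang 0.695 zax [ 3.e-04  7.e-04 -1.e+00] t 2.12 w 0.999 q [-1.29  0.4   0.19  1.85 -0.09  0.9  -0.37]
```

Emit:
move_arm([
  [-22, 0.6, 7.4],
  [-22, 0.6, 7.4],
  [-22, 0.6, 7.4],
  [-22, 0.6, 7.4],
  [-22, 0.6, 7.4],
], gripper=[1, 1, 1, 1, 1], twist=[0.43, 0.43, 0.43, 0.43, 0.43])

```text
t: 2.53
eef_pos: [0.4275, 0.3577, 0.1741]
tool_rot: [0.0, 0.606, 0.795, 0.0]
contact_force: [0.2, 0.6, 0.9]
gripper_width: 1.002
```

```bash
python3 - <<'E'
from h import *
plan([.4556,.3248,.16],.241)
C=save('wrist','w1.png')
for r in spot_point('tube','wrist')+spot_point('plain_end','wrist'): print(r)
for r in cut_out('tube','wrist'):
        m=r['pixels']; ys,xs=np.nonzero(m)
        P=np.array([onz(C,(x,y),0.011) for x,y in zip(xs,ys)]); 
        mu=P[:,:2].mean(0); w,V=np.linalg.eigh(np.cov((P[:,:2]-mu).T)); d=V[:,1]
        s=(P[:,:2]-mu)@d
        print(r['p'],m.sum(),mu,d,np.arctan2(d[1],d[0]),mu+d*s.min(),mu+d*s.max(), 4*np.sqrt(w[0]))
E
```

```text
shift [-3.92, 1.83, 1.41] 0.027 | eef [0.4275 0.3577 0.1741] yang 0.2685 zax [ 6.e-04  5.e-04 -1.e+00] t 2.53 w 1.002 q [-1.04  0.46  0.3   1.97 -0.2   0.74 -0.36]
{'centre': [0.474, 0.2477, 0.0086], 'p': 0.68}
{'centre': [0.3511, 0.3951, 0.018], 'p': 0.56}
0.95 5456 [0.46044758 0.29396677] [-0.24547227  0.96940361] 1.8188031678428787 [0.48452197 0.1988937 ] [0.44281362 0.36360568] 0.028068638263208535
0.68 9647 [0.29022283 0.38946517] [-0.99127171 -0.1318347 ] -3.0093730416537507 [0.35418718 0.39797214] [0.22388032 0.38064191] 0.03788935766142297
```

View pics/w1.png

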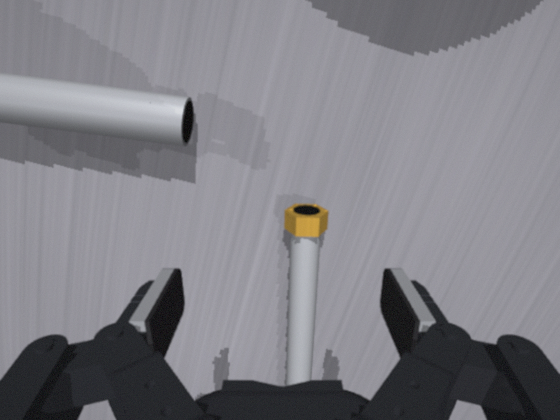

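Emit:
move_arm([
  [-2, 0.8, 5],
  [-3, 1.2, 8.5],
  [-3.2, 1.3, 8.8],
  [-3.2, 1.3, 8.8],
  [-3.2, 1.3, 8.8],
], gripper=[1, 1, 1, 1, 1], twist=[0.0, 0.0, 0.0, 0.0, 0.0])

```text
t: 3.15
eef_pos: [0.4473, 0.3329, 0.087]
tool_rot: [-0.0, 0.605, 0.796, 0.0]
contact_force: [-0.1, 1.0, 0.4]
gripper_width: 1.001
```

```bash
python3 -c "
from h import *
plan([.4537,.3245,.077],.245)"
```

```text
shift [-0.99, 0.39, 1.0] 0.027 | eef [0.4473 0.3329 0.087 ] yang 0.2722 zax [-6.e-04  6.e-04 -1.e+00] t 3.15 w 1.001 q [-0.94  0.6   0.24  2.   -0.25  0.57 -0.25]
```

Emit:
move_arm([
  [-1, 0.4, 1],
  [-1, 0.4, 1],
  [-1, 0.4, 1],
  [-1, 0.4, 1],
  [-1, 0.4, 1],
], gripper=[1, 1, 1, 1, 1], twist=[0.027, 0.027, 0.027, 0.027, 0.027])

```text
t: 3.57
eef_pos: [0.4543, 0.3235, 0.0771]
tool_rot: [-0.0, 0.616, 0.788, 0.001]
contact_force: [-0.2, 1.5, -0.9]
gripper_width: 1.0
```

Emit:
move_arm([
  [0, 0, 0],
  [0, 0, 0],
  [0, 0, 0],
  [0, 0, 0],
  [0, 0, 0],
], gripper=[0, 0, 0, 0, 0], twist=[0, 0, 0, 0, 0], squeeze=60)

```text
t: 3.98
eef_pos: [0.4542, 0.323, 0.0764]
tool_rot: [-0.0, 0.616, 0.788, -0.0]
contact_force: [-0.7, -0.2, 0.2]
gripper_width: 0.3
```

Emit:
move_arm([
  [0, 0, 0],
  [0, 0, 0],
  [0, 0, 0],
  [0, 0, 0],
  [0, 0, 0],
], gripper=[0, 0, 0, 0, 0], twist=[0, 0, 0, 0, 0])

```text
t: 4.4
eef_pos: [0.4544, 0.323, 0.0766]
tool_rot: [0.0, 0.616, 0.788, 0.0]
contact_force: [-0.5, -0.3, 5.4]
gripper_width: 0.234
```

```bash
python3 -c "
from h import *
plan([.4537,.3245,.077],.245)
save('wrist','w2.png')"
```

```text
shift [0.16, -0.03, -0.04] -0.001 | eef [0.4544 0.323  0.0766] yang 0.2439 zax [ 2.e-04  3.e-04 -1.e+00] t 4.4 w 0.234 q [-0.92  0.62  0.24  2.   -0.27  0.55 -0.24]
```

View pics/w2.png

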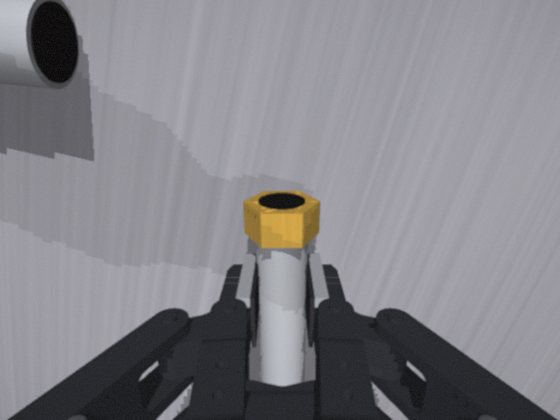

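Emit:
move_arm([
  [0, 0, -1.5],
  [0, 0, -4],
  [0, 0, -7],
  [0, 0, -10],
  [0, 0, -10],
], gripper=[0, 0, 0, 0, 0], twist=[0, 0, 0, 0, 0])

```text
t: 4.87
eef_pos: [0.4565, 0.3243, 0.181]
tool_rot: [0.001, 0.616, 0.788, 0.004]
contact_force: [0.7, 1.1, -1.7]
gripper_width: 0.233
```

```bash
python3 -c "
from h import *
plan(vw(0,.302,.18),VY)
save('wrist','w3.png')
C=save('side','s3.png')
im=cv2.imread('pics/s3.png'); cv2.imwrite('pics/s3c.png',cv2.resize(im[130:260,150:350],None,fx=4,fy=4,interpolation=cv2.INTER_CUBIC))
print(get_obs()['contact_force'],get_obs()['torque'])
"
```

```text
shift [-19.05, 11.2, 0.11] 0.328 | eef [0.4565 0.3243 0.181 ] yang 0.2433 zax [ 0.0058  0.0053 -1.    ] t 4.87 w 0.233 q [-0.98  0.45  0.32  1.96 -0.2   0.75 -0.3 ]
[ 0.07289044 -0.04698491 -2.08469178] [0.13128835 0.04216275 0.00868536]
```

View pics/s3c.png

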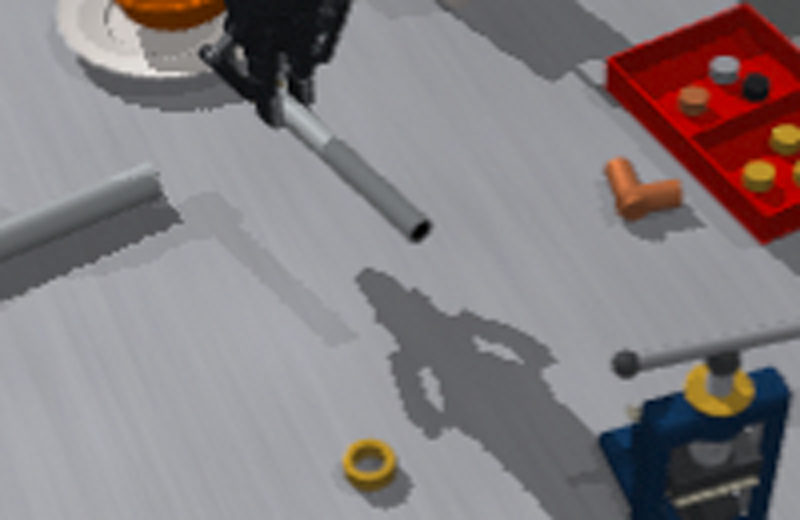

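Emit:
move_arm([
  [-4, 2.4, 0.1],
  [-8, 4.7, 0.1],
  [-12, 7.1, 0.1],
  [-15.5, 9.1, 0.1],
  [-18, 10.6, 0.1],
], gripper=[0, 0, 0, 0, 0], twist=[0.07, 0.14, 0.21, 0.28, 0.328])

```text
t: 5.38
eef_pos: [0.6, 0.1725, 0.173]
tool_rot: [-0.001, 0.737, 0.676, -0.002]
contact_force: [1.1, 0.7, -1.5]
gripper_width: 0.233
```

Emit:
move_arm([
  [0, 0, 0],
  [0, 0, 0],
  [0, 0, 0],
  [0, 0, 0],
  [0, 0, 0],
], gripper=[0, 0, 0, 0, 0], twist=[0, 0, 0, 0, 0])

```text
t: 5.8
eef_pos: [0.5988, 0.1761, 0.1745]
tool_rot: [-0.001, 0.735, 0.678, -0.001]
contact_force: [-0.3, 0.1, -1.8]
gripper_width: 0.236
```

```bash
cat > tubefit.py <<'E'
from h import *
from scipy.optimize import least_squares
# estimate tube pose relative to TCP: fit axis (plain end P, direction) from plain_end spots and masks in side & top
def fit(show=True):
    o=get_obs(); cams={c:read_camera(c) for c in ('side','top')}
    for c in cams:
        for q in ('plain_end','tube'):
            for r in spot_point(q,c)[:3]: print(c,q,np.round(r['centre'],4),round(r['p'],2))
        im=cams[c]['pixels'][:,:,::-1].copy()
        g=o['eef_pos']; u=proj(cams[c],g-[0,0,.065])[0].astype(int)
        x0,y0=max(0,u[0]-100),max(0,u[1]-70); print(c,'crop origin',x0,y0)
        cv2.imwrite('pics/tf_%s.png'%c,cv2.resize(im[y0:y0+150,x0:x0+200],None,fx=4,fy=4,interpolation=cv2.INTER_CUBIC))
    return cams
E
python3 - <<'E'
from tubefit import *
plan(vw(0,.302,.18),VY)
fit()
E
```

```text
shift [-0.86, 1.3, -0.56] 0.004 | eef [0.5988 0.1761 0.1745] yang -0.081 zax [-1.9e-03  3.0e-04 -1.0e+00] t 5.8 w 0.236 q [-0.68  0.57  0.4   1.81 -0.29  0.82 -0.21]
side plain_end [0.3548 0.3988 0.0225] 0.57
side tube [0.5907 0.0999 0.1074] 0.8
side tube [0.2141 0.3792 0.0133] 0.69
side crop origin 180 103
top plain_end [0.3487 0.396  0.0175] 0.72
top plain_end [ 0.588  -0.0007  0.1048] 0.65
top tube [0.2098 0.3795 0.0183] 0.74
top tube [0.5881 0.0992 0.1098] 0.56
top crop origin 128 121
```

View pics/tf_side.png

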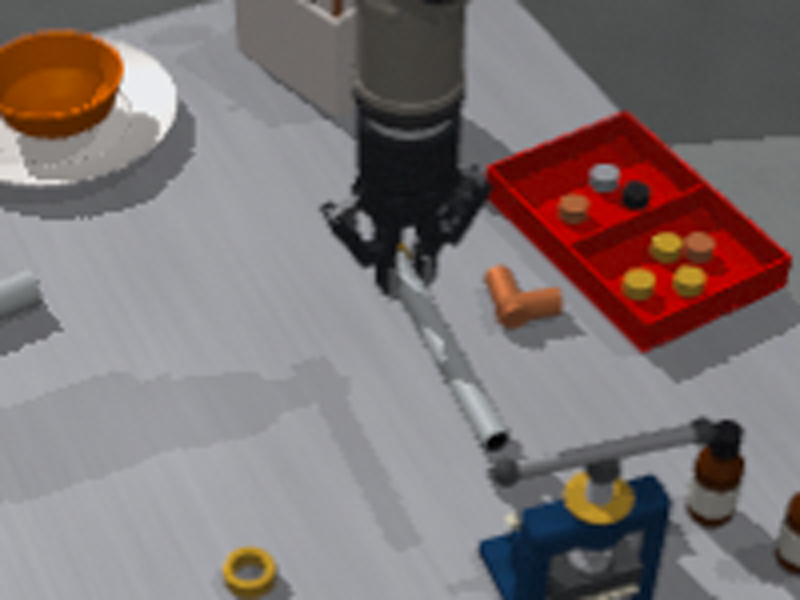

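View pics/tf_top.png

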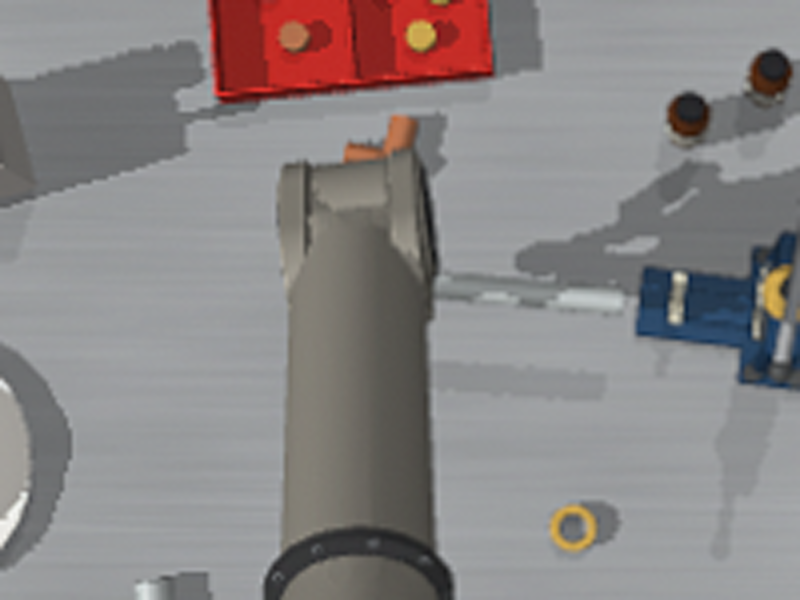

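Emit:
move_arm([
  [-0.6, 1.1, 0.5],
  [-0.6, 1.1, 1],
  [-0.6, 1.1, 2],
  [-0.6, 1.1, 2.5],
  [-0.6, 1.1, 2.5],
], gripper=[0, 0, 0, 0, 0], twist=[0, 0, 0, 0, 0])

```text
t: 6.52
eef_pos: [0.6094, 0.1672, 0.1482]
tool_rot: [-0.001, 0.736, 0.677, -0.002]
contact_force: [-0.1, 0.4, -2.0]
gripper_width: 0.229
```

```bash
python3 - <<'E'
from tubefit import *
for i in range(2): read_camera('top')
plan(vw(0,.302,.145),VY)
o=get_obs()
for c in ('side','top'):
    C=save(c,'p_%s.png'%c); im=C['pixels'][:,:,::-1].copy()
    u=proj(C,vw(0,.12,.08))[0].astype(int); x0,y0=u[0]-50,u[1]-37; print(c,x0,y0)
    cv2.imwrite('pics/pz_%s.png'%c,cv2.resize(im[y0:y0+75,x0:x0+100],None,fx=8,fy=8,interpolation=cv2.INTER_CUBIC))
    for q in ('plain_end','rest','jaw_centre'):
        for r in spot_point(q,c)[:3]: print(c,q,np.round(r['centre'],4),round(r['p'],2))
E
```

```text
shift [-0.1, 0.1, 0.47] 0.001 | eef [0.6102 0.1674 0.1497] yang -0.0838 zax [-1.3e-03 -4.0e-04 -1.0e+00] t 6.62 w 0.229 q [-0.65  0.61  0.39  1.8  -0.31  0.79 -0.18]
side 258 184
side plain_end [0.3529 0.3962 0.018 ] 0.71
side rest [ 0.595  -0.0423  0.0769] 0.83
side rest [0.4018 0.0358 0.0045] 0.55
side jaw_centre [ 0.5863 -0.1351  0.0795] 0.67
top 237 157
top plain_end [0.3506 0.3927 0.0173] 0.74
top plain_end [ 0.598  -0.0113  0.083 ] 0.53
top plain_end [ 0.5837 -0.1319  0.073 ] 0.53
top rest [ 0.5939 -0.0474  0.0779] 0.58
top jaw_centre [ 0.5831 -0.1342  0.0713] 0.67
top jaw_centre [0.604  0.0877 0.0866] 0.19
```

View pics/pz_side.png

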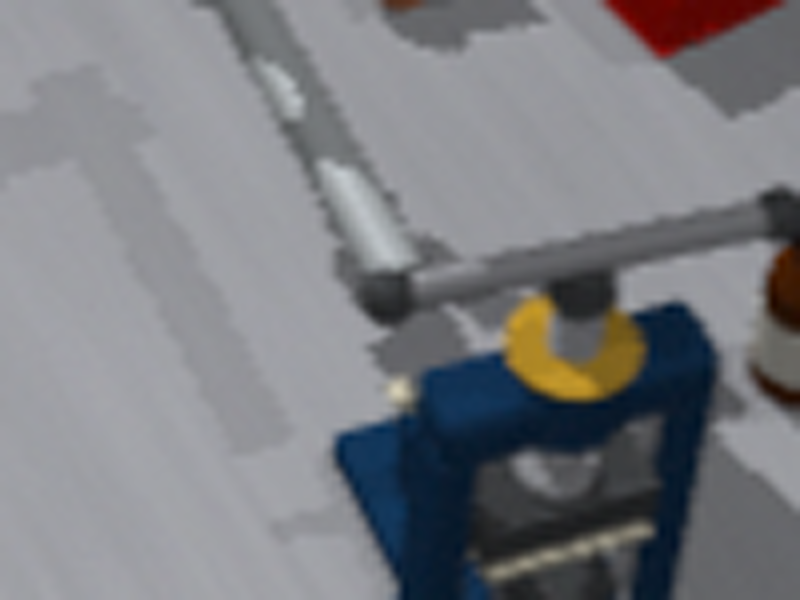

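View pics/pz_top.png

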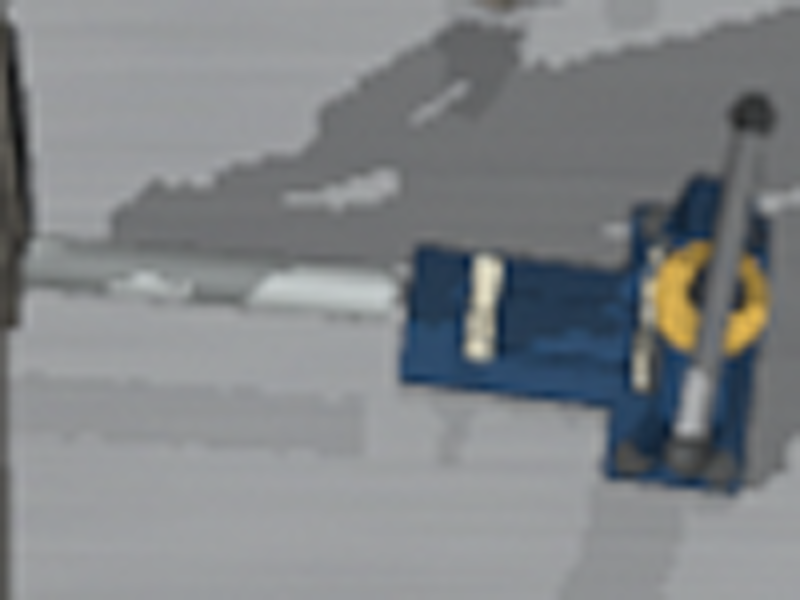

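```bash
python3 - <<'E'
from h import *
C=read_camera('top')
for f in ('top0.png','p_top.png'):
    im=cv2.imread('pics/'+f).astype(float); s=im[:,:,0]-im[:,:,2]  # b-r
    for (cols,r0,r1,nm) in ((range(290,310),180,212,'foot'),):
        up=[];dn=[]
        for c in cols:
            col=s[r0:r1,c]; m=col>25; 
            k=np.nonzero(m)[0]; 
            def cross(i,j): # subpix between i (out) and j(in)
                a,b=col[i],col[j]; hi=col[k[len(k)//8]:].max()*0+60
                t=np.clip((25-a)/(b-a+1e-9),0,1); return r0+i+(j-i)*t
            up.append(cross(k[0]-1,k[0])); dn.append(cross(k[-1]+1,k[-1]))
        cols=np.array(list(cols))
        for n,e in (('up',up),('dn',dn)):
            p=np.polyfit(cols,e,1); res=np.polyval(p,cols)-e; keep=abs(res)<.7; p=np.polyfit(cols[keep],np.array(e)[keep],1)
            for z in (.014,.0):
                A=onz(C,(cols[0],np.polyval(p,cols[0])),z);B=onz(C,(cols[-1],np.polyval(p,cols[-1])),z)
                d=A-B; print(f,n,z,round(p[0],4),'x at A',A.round(4),'slope',d[0]/d[1],res.std())
            print(np.round(e,1))
E
```

```text
top0.png up 0.014 0.3077 x at A [ 0.6369 -0.0238  0.014 ] slope 0.29948186185767156 4.756351577393208
top0.png up 0.0 0.3077 x at A [ 0.6388 -0.024   0.    ] slope 0.2994818618576704 4.756351577393208
[187.4 187.4 187.6 187.7 187.9 187.9 201.8 201.8 201.4 193.9 188.5 188.7
 188.7 188.9 189.1 189.3 189.5 189.7 190.  190.1]
top0.png dn 0.014 0.1229 x at A [ 0.5666 -0.0243  0.014 ] slope 0.11381266898859398 0.07832020899593864
top0.png dn 0.0 0.1229 x at A [ 0.568  -0.0245  0.    ] slope 0.11381266898859393 0.07832020899593864
[204.7 204.8 204.9 205.  205.2 205.4 205.5 205.6 205.7 205.8 205.9 206.1
 206.3 206.5 206.5 206.6 206.7 206.8 206.8 206.9]
p_top.png up 0.014 0.3076 x at A [ 0.6371 -0.0238  0.014 ] slope 0.2994099823251257 4.64393286508889
p_top.png up 0.0 0.3076 x at A [ 0.639 -0.024  0.   ] slope 0.2994099823251255 4.64393286508889
[187.5 187.6 187.9 188.1 188.2 188.3 201.8 201.8 201.4 193.8 188.7 189.1
 189.2 189.2 189.3 189.5 189.5 189.6 189.9 190.1]
p_top.png dn 0.014 0.1221 x at A [ 0.5665 -0.0243  0.014 ] slope 0.11306008950181426 0.0764724500820529
p_top.png dn 0.0 0.1221 x at A [ 0.5678 -0.0245  0.    ] slope 0.1130600895018131 0.0764724500820529
[204.7 204.8 204.9 205.1 205.3 205.5 205.5 205.6 205.7 205.8 205.9 206.2
 206.3 206.5 206.6 206.6 206.7 206.8 206.8 207. ]<stdin>:16: RankWarning: Polyfit may be poorly conditioned
<stdin>:16: RankWarning: Polyfit may be poorly conditioned
```

```bash
python3 - <<'E'
from h import *
C=read_camera('top')
f=lambda x,y,z: onz(C,(237+(x+.5)/8-.5,157+(y+.5)/8-.5),z).round(4)
print('tube end',f(400,290,.082),'tube left',f(40,262,.084), 'rest',f(484,308,.074),'jawstrip',f(647,318,.09))
print('collar',f(713,298,.185), 'balls',f(752,113,.231),f(689,452,.231))
plan([.6,.1,.1],-.115)
o=get_obs();print(o['contact_force'],o['torque'])
for r in cut_out('tube','top'):
        m=r['pixels']; ys,xs=np.nonzero(m)
        P=np.array([onz(C,(x,y),0.084) for x,y in zip(xs,ys)]); 
        mu=P[:,:2].mean(0); w,V=np.linalg.eigh(np.cov((P[:,:2]-mu).T)); d=V[:,1]
        s=(P[:,:2]-mu)@d
        print(r['p'],m.sum(),mu,d[0]/d[1],mu+d*s.min(),mu+d*s.max(), 4*np.sqrt(w[0]))
E
```

```text
tube end [ 0.5994 -0.0115  0.082 ] tube left [0.6095 0.1367 0.084 ] rest [ 0.5932 -0.0464  0.074 ] jawstrip [ 0.5879 -0.1127  0.09  ]
collar [ 0.5853 -0.1317  0.185 ] balls [ 0.6505 -0.1425  0.231 ] [ 0.5218 -0.119   0.231 ]
shift [-6.81, -0.5, 5.05] 0.031 | eef [0.6107 0.1674 0.1505] yang -0.084 zax [ 2.e-04  1.e-04 -1.e+00] t 7.12 w 0.23 q [-0.65  0.61  0.39  1.8  -0.31  0.79 -0.18]
[ 0.14990525  0.21611963 -2.91467484] [ 0.17376906  0.00074693 -0.00360141]
0.82 674 [0.21822364 0.36706303] 10.12267713977637 [0.35795762 0.38086708] [0.05960445 0.35139334] 0.037976993159241364
0.79 287 [0.60501853 0.07131953] 0.07441236766967593 [ 0.59921122 -0.00672272] [0.61026765 0.14186046] 0.024767543075536573
```

```bash
python3 - <<'E'
from h import *
T=read_camera('top');S=read_camera('side')
def tri(a,b):
    o1,d1=ray(S,a);o2,d2=ray(T,b);d1/=np.linalg.norm(d1);d2/=np.linalg.norm(d2)
    A=np.c_[d1,-d2];s=np.linalg.lstsq(A,o2-o1,rcond=None)[0];p,q=o1+d1*s[0],o2+d2*s[1];return ((p+q)/2).round(4),(np.linalg.norm(p-q)*1e3).round(1)
print('plain',tri((303.8,212.6),(284.6,195.9)))
# handle ball ends
f=lambda x,y:(237+(x+.5)/8-.5,157+(y+.5)/8-.5); g=lambda x,y:(258+(x+.5)/8-.5,184+(y+.5)/8-.5)
print('ball -x',tri(g(386,295),f(689,452)),'ball +x',tri(g(785,212),f(752,113)))
print('rest tip near',tri(g(400,390),f(480,355)))
print('collar',tri(g(576,347),f(713,298)))
E
```

```text
plain (array([ 0.5843, -0.0044,  0.1151]), np.float64(2.5))
ball -x (array([ 0.5206, -0.1183,  0.2338]), np.float64(2.0)) ball +x (array([ 0.65  , -0.1423,  0.2331]), np.float64(0.2))
rest tip near (array([ 0.5743, -0.0452,  0.0758]), np.float64(1.9))
collar (array([ 0.5848, -0.1314,  0.1889]), np.float64(0.1))
```

Emit:
move_arm([
  [0, 0.3, 0.3],
  [0, 0.3, 0.6],
  [0, 0.3, 0.7],
  [0, 0.3, 0.7],
  [0, 0.3, 0.7],
], gripper=[0, 0, 0, 0, 0], twist=[0.029, 0.029, 0.029, 0.029, 0.029])

```text
t: 7.68
eef_pos: [0.6135, 0.1671, 0.1431]
tool_rot: [-0.0, 0.746, 0.666, -0.0]
contact_force: [-0.2, 0.6, -2.0]
gripper_width: 0.234
```

```bash
python3 - <<'E'
from h import *
plan([.6,.1,.1425],-.113)
C=save('top','q_top.png')
im=C['pixels'][:,:,::-1]; cv2.imwrite('pics/qz.png',cv2.resize(im[157:232,237:337],None,fx=8,fy=8,interpolation=cv2.INTER_CUBIC))
S=save('side','q_side.png')
im=S['pixels'][:,:,::-1]; cv2.imwrite('pics/qs.png',cv2.resize(im[184:259,258:358],None,fx=8,fy=8,interpolation=cv2.INTER_CUBIC))
for r in cut_out('tube','top'):
        m=r['pixels']; ys,xs=np.nonzero(m)
        P=np.array([onz(C,(x,y),0.079) for x,y in zip(xs,ys)]); 
        mu=P[:,:2].mean(0); w,V_=np.linalg.eigh(np.cov((P[:,:2]-mu).T)); d=V_[:,1]
        s=(P[:,:2]-mu)@d
        print(r['p'],m.sum(),mu,d[0]/d[1],mu+d*s.min(),mu+d*s.max(), 4*np.sqrt(w[0]), 'x at rest,jaw',mu[0]+d[0]/d[1]*(-.047-mu[1]),mu[0]+d[0]/d[1]*(-.132-mu[1]))
E
```

```text
shift [-6.82, -0.59, 0.06] 0.0 | eef [0.6135 0.1671 0.1431] yang -0.113 zax [-4.e-04 -2.e-04 -1.e+00] t 7.68 w 0.234 q [-0.65  0.63  0.39  1.8  -0.32  0.78 -0.2 ]
0.58 554 [0.21809278 0.36719798] 8.778049471826883 [0.3551287  0.38280918] [0.05886217 0.34905834] 0.037562736616480796 x at rest,jaw -3.417757551732494 -4.16389175683778
```

View pics/qz.png

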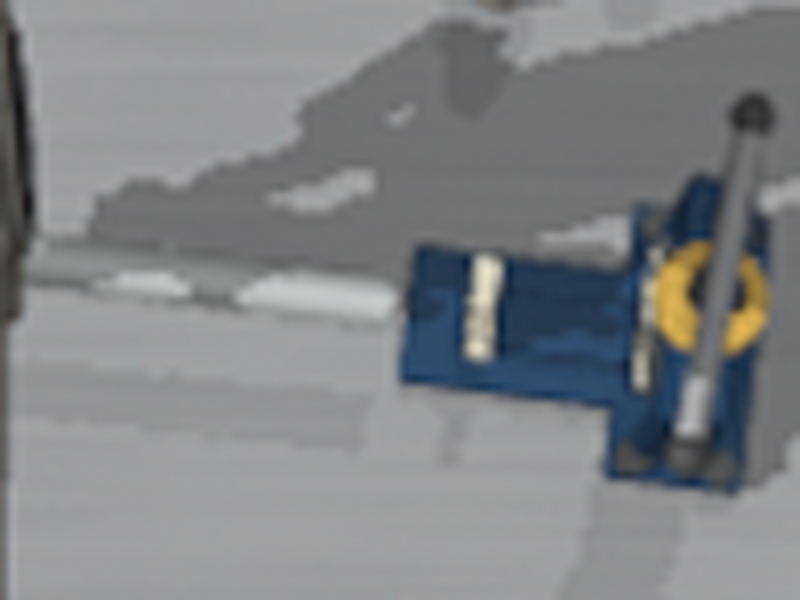

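View pics/qs.png

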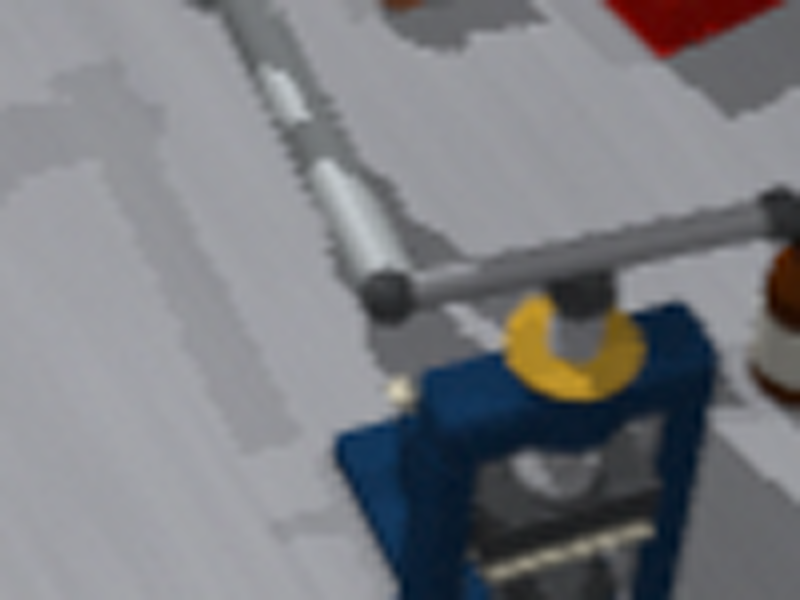

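```bash
python3 - <<'E'
from h import *
C=read_camera('top')
f=lambda x,y,z: onz(C,(237+(x+.5)/8-.5,157+(y+.5)/8-.5),z)
a=f(45,263,.079);b=f(390,300,.079);print(a,b)
s=(a-b)[0]/(a-b)[1]
for y in (-.0464,-.1317): print(y,b[0]+s*(y-b[1]))
print('s',s,'rest',f(484,307.5,.077))
g=lambda X:((proj(C,X)-[237,157]+.5)*8-.5).round(0)
for VYt in (-.09,-.11):
  R=Rz(VYt)
  print(VYt,[ (n,g(np.r_[np.array([.585,-.1315])+(R@[x,y,0])[:2]/1e3,z]).tolist()) for n,x,y,z in (('jaw+',32,20,.1),('jaw-',-32,20,.1),('foot-',-30,117,.014),('foot+',30,117,.014),('base--',-60,-30,.014),('base-+',-60,30,.014),('r+',17,92,.077),('r-',-17,92,.077),('r+',17,78,.077),('r-',-17,78,.077))])
E
```

```text
[0.60968259 0.13498433 0.079     ] [ 0.59557599 -0.00749066  0.079     ]
-0.0464 0.5917235358045917
-0.1317 0.5832778908969661
s 0.09901107746337069 rest [ 0.59306328 -0.04630444  0.077     ]
-0.09 [('jaw+', [[653.0, 240.0]]), ('jaw-', [[639.0, 396.0]]), ('foot-', [[399.0, 387.0]]), ('foot+', [[413.0, 248.0]]), ('base--', [[735.0, 491.0]]), ('base-+', [[595.0, 477.0]]), ('r+', [[472.0, 266.0]]), ('r-', [[464.0, 348.0]]), ('r+', [[506.0, 269.0]]), ('r-', [[498.0, 351.0]])]
-0.11 [('jaw+', [[655.0, 240.0]]), ('jaw-', [[637.0, 395.0]]), ('foot-', [[399.0, 382.0]]), ('foot+', [[415.0, 243.0]]), ('base--', [[732.0, 492.0]]), ('base-+', [[593.0, 476.0]]), ('r+', [[474.0, 262.0]]), ('r-', [[464.0, 343.0]]), ('r+', [[507.0, 266.0]]), ('r-', [[498.0, 347.0]])]
```

Emit:
move_arm([
  [-0.5, 0.15, 0],
  [-2, 0.17, 0],
  [-4, 0.18, 0],
  [-6, 0.2, 0],
  [-7, 0.2, 0],
], gripper=[0, 0, 0, 0, 0], twist=[0.003, 0.003, 0.003, 0.003, 0.003])

```text
t: 8.3
eef_pos: [0.6073, 0.0925, 0.1436]
tool_rot: [0.001, 0.748, 0.663, -0.001]
contact_force: [-0.6, -1.0, -2.8]
gripper_width: 0.233
```

```bash
sed -i 's/^V=.*/V=np.array([.585,-.1315]); VY=-.105/' h.py; python3 - <<'E'
from h import *
plan(vw(0,.112,.143),-.113)
C=save('top','r_top.png')
im=C['pixels'][:,:,::-1]; cv2.imwrite('pics/rz.png',cv2.resize(im[157:232,237:337],None,fx=8,fy=8,interpolation=cv2.INTER_CUBIC))
S=save('side','r_side.png')
im=S['pixels'][:,:,::-1]; cv2.imwrite('pics/rs.png',cv2.resize(im[184:259,258:358],None,fx=8,fy=8,interpolation=cv2.INTER_CUBIC))
print(get_obs()['contact_force'],get_obs()['torque'])
E
```

```text
shift [-11.31, 0.3, 0.08] -0.007 | eef [0.6073 0.0925 0.1436] yang -0.1201 zax [-2.0e-04 -2.2e-03 -1.0e+00] t 8.3 w 0.233 q [-0.54  0.6   0.4   1.85 -0.32  0.76 -0.1 ]
[ 0.43400175 -1.12755235 -1.91664207] [ 0.08504042 -0.039632   -0.03560234]
```

View pics/rz.png

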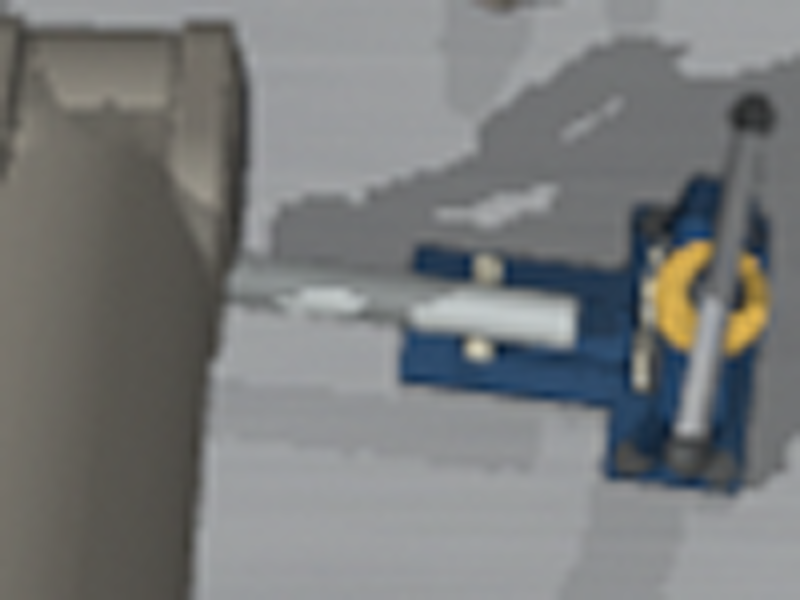

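View pics/rs.png

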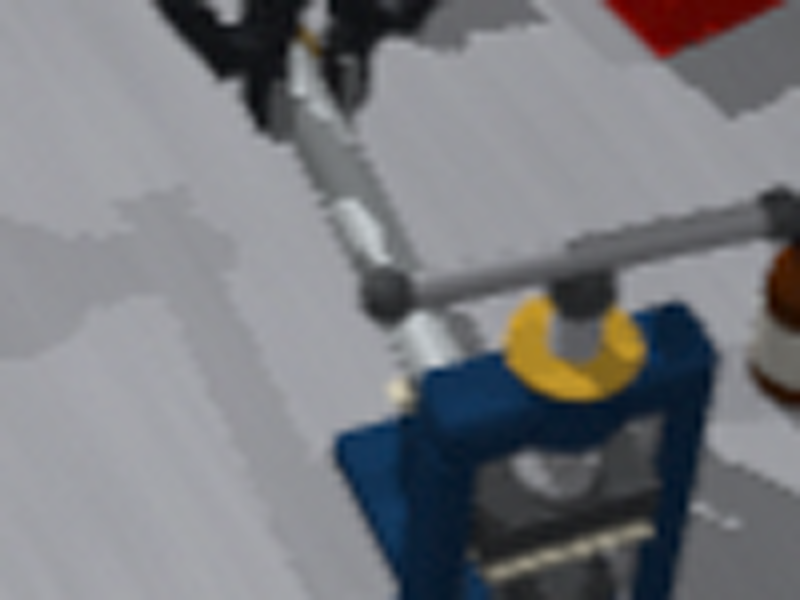

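Emit:
move_arm([
  [0, 0.08, 0],
  [0, 0.08, 0],
  [-1, 0.1, 0],
  [-2, 0.11, 0],
  [-2, 0.11, 0],
], gripper=[0, 0, 0, 0, 0], twist=[-0.014, -0.014, -0.014, -0.014, -0.014])

```text
t: 8.82
eef_pos: [0.6062, 0.0744, 0.1434]
tool_rot: [0.001, 0.743, 0.669, -0.001]
contact_force: [-0.3, -1.1, -2.5]
gripper_width: 0.232
```

```bash
cat > look.py <<'E'
from h import *
import sys
plan(vw(0,.112,.143),-.107)
n=sys.argv[1]
C=save('top',n+'_top.png')
im=C['pixels'][:,:,::-1]; cv2.imwrite('pics/%sz.png'%n,cv2.resize(im[157:232,237:337],None,fx=8,fy=8,interpolation=cv2.INTER_CUBIC))
S=save('side',n+'_side.png')
im=S['pixels'][:,:,::-1]; cv2.imwrite('pics/%ss.png'%n,cv2.resize(im[184:284,258:358],None,fx=6,fy=6,interpolation=cv2.INTER_CUBIC))
print(get_obs()['contact_force'],get_obs()['torque'])
E
python3 look.py u
```

```text
shift [-9.5, 0.04, 0.06] 0.003 | eef [0.6062 0.0744 0.1434] yang -0.1044 zax [-4.0e-04 -1.9e-03 -1.0e+00] t 8.82 w 0.232 q [-0.51  0.59  0.39  1.86 -0.31  0.75 -0.05]
[-0.41164058  0.03953308 -1.83767668] [ 0.15620659 -0.08232267  0.00378376]
```

View pics/uz.png

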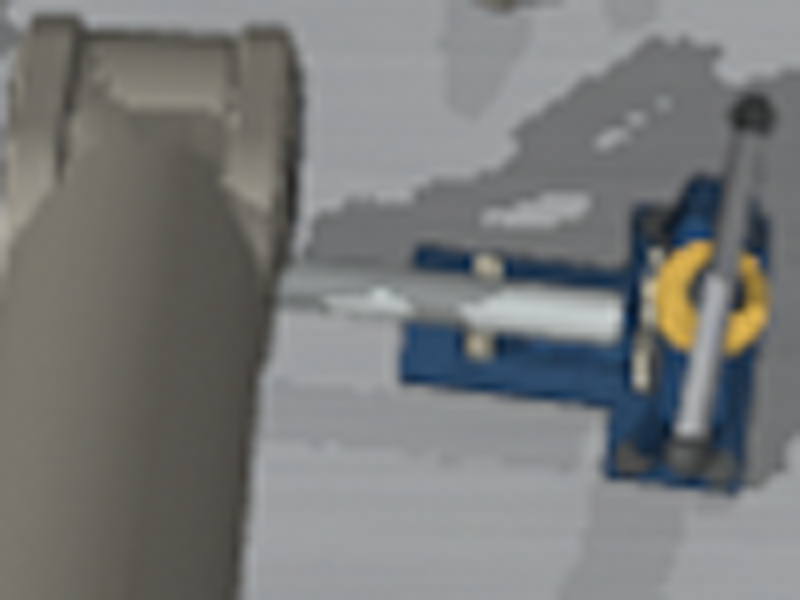

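Emit:
move_arm([
  [-0.7, 0, 0],
  [-1.4, 0, 0],
  [-2.1, 0.01, 0],
  [-2.8, 0.02, 0],
  [-3.5, 0.02, 0],
], gripper=[0, 0, 0, 0, 0], twist=[0, 0, 0, 0, 0])

```text
t: 9.33
eef_pos: [0.603, 0.0415, 0.1434]
tool_rot: [0.0, 0.742, 0.67, -0.0]
contact_force: [-0.2, -0.3, -1.9]
gripper_width: 0.233
```

```bash
python3 look.py v
```

```text
shift [-6.19, 0.01, 0.04] 0.005 | eef [0.603  0.0415 0.1434] yang -0.1025 zax [-1.e-04 -2.e-04 -1.e+00] t 9.33 w 0.233 q [-0.46  0.58  0.39  1.87 -0.31  0.74  0.  ]
[-0.21507599  0.98139506 -2.12930362] [ 0.10682899 -0.0075887  -0.01254885]
```

View pics/vs.png

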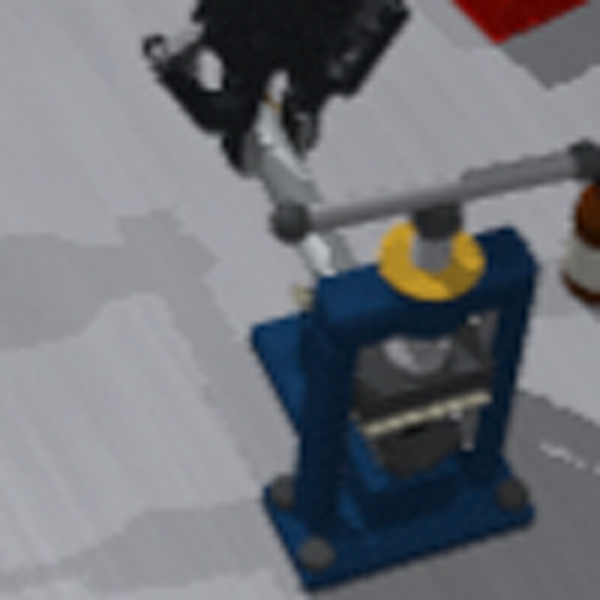

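Emit:
move_arm([
  [-0.7, 0, 0],
  [-1.4, 0, 0],
  [-2.1, 0, 0],
  [-2.8, 0, 0],
  [-3.5, 0, 0],
], gripper=[0, 0, 0, 0, 0], twist=[0, 0, 0, 0, 0])

```text
t: 9.85
eef_pos: [0.5995, 0.0068, 0.1434]
tool_rot: [0.0, 0.742, 0.67, -0.0]
contact_force: [-0.2, -0.5, -2.4]
gripper_width: 0.234
```

```bash
python3 look.py x
```

```text
shift [-2.71, 0.0, 0.04] 0.005 | eef [0.5995 0.0068 0.1434] yang -0.1023 zax [ 0.e+00 -1.e-04 -1.e+00] t 9.85 w 0.234 q [-0.41  0.58  0.39  1.89 -0.31  0.74  0.06]
[ 0.43252739  0.94012013 -1.83068347] [ 0.06710941 -0.01045702 -0.02943818]
```

View pics/xs.png

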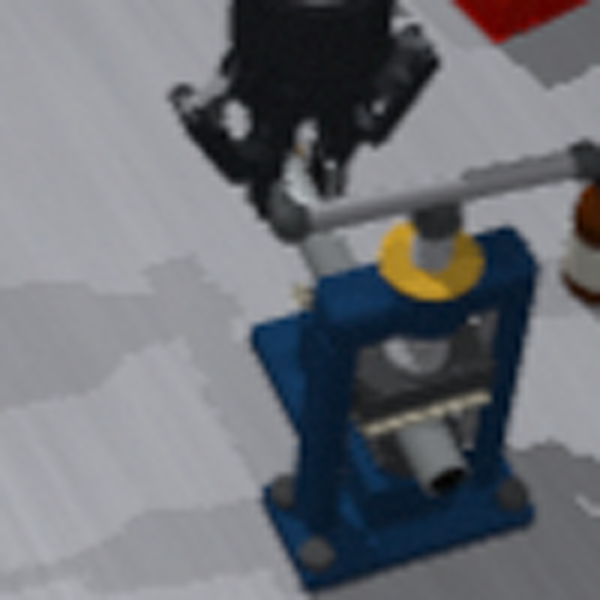

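Emit:
move_arm([
  [-0.7, 0, 0],
  [-1.4, 0, 0],
  [-2.1, 0, 0],
  [-2.5, 0, 0],
  [-2.5, 0, 0],
], gripper=[0, 0, 0, 0, 0], twist=[0, 0, 0, 0, 0])

```text
t: 10.37
eef_pos: [0.5968, -0.0189, 0.1434]
tool_rot: [0.0, 0.743, 0.669, -0.0]
contact_force: [0.7, 0.8, -2.8]
gripper_width: 0.232
```

Emit:
move_arm([
  [0, 0, 0.1],
  [0, 0, 0.2],
  [0, 0, 0.2],
  [0, 0, 0.2],
  [0, 0, 0.2],
], gripper=[0, 0, 0, 0, 0], twist=[0, 0, 0, 0, 0])

```text
t: 10.78
eef_pos: [0.597, -0.0168, 0.1413]
tool_rot: [-0.0, 0.742, 0.67, -0.0]
contact_force: [-1.7, 0.7, -1.9]
gripper_width: 0.23
```

Emit:
move_arm([
  [0, 0, 0.1],
  [0, 0, 0.2],
  [0, 0, 0.2],
  [0, 0, 0.2],
  [0, 0, 0.2],
], gripper=[0, 0, 0, 0, 0], twist=[0, 0, 0, 0, 0])

```text
t: 11.2
eef_pos: [0.597, -0.017, 0.1394]
tool_rot: [-0.0, 0.742, 0.67, 0.0]
contact_force: [-1.4, 1.0, -0.6]
gripper_width: 0.233
```

```bash
python3 look.py y; cp pics/y_side.png pics/y1_side.png
```

```text
shift [-0.31, 0.0, -0.36] 0.005 | eef [ 0.597  -0.017   0.1394] yang -0.1019 zax [-1.e-04  2.e-04 -1.e+00] t 11.2 w 0.233 q [-0.36  0.58  0.39  1.89 -0.32  0.73  0.1 ]
[-0.43557155  0.87759761 -0.12371433] [ 0.16809664  0.14854608 -0.13646033]
```

View pics/ys.png

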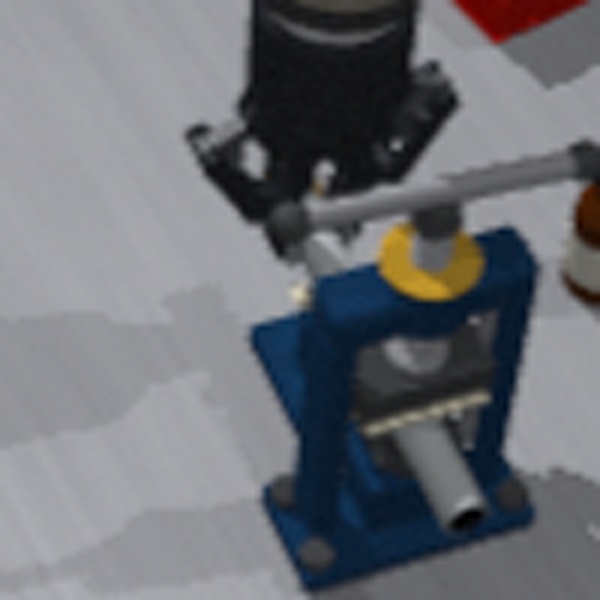

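View pics/yz.png

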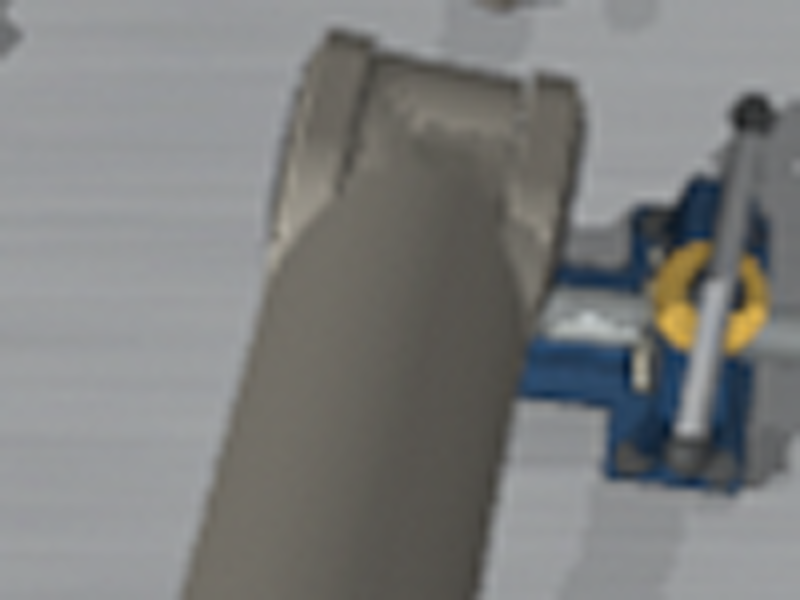

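Emit:
move_arm([
  [0, 0, 0.1],
  [0, 0, 0.1],
  [0, 0, 0.1],
], gripper=[0, 0, 0], twist=[0, 0, 0])

```text
t: 11.55
eef_pos: [0.597, -0.0171, 0.1383]
tool_rot: [-0.0, 0.742, 0.67, -0.0]
contact_force: [-0.7, 1.7, 0.2]
gripper_width: 0.231
```

```bash
python3 -c "
from h import *
plan(vw(0,.112,.143),-.107);o=get_obs();print(o['contact_force'],o['torque'])"
```

```text
shift [-0.3, 0.0, -0.47] 0.005 | eef [ 0.597  -0.0171  0.1383] yang -0.1021 zax [-1.e-04  0.e+00 -1.e+00] t 11.55 w 0.231 q [-0.36  0.58  0.38  1.89 -0.32  0.73  0.1 ]
[-0.65827725  1.67210113  0.2440497 ] [ 0.07217204  0.20236301 -0.17838749]
```

Emit:
move_arm([
  [0, 0, 0.1],
  [0, 0, 0.1],
  [0, 0, 0.1],
], gripper=[0, 0, 0], twist=[0, 0, 0])

```text
t: 11.8
eef_pos: [0.597, -0.0172, 0.1374]
tool_rot: [-0.0, 0.742, 0.67, 0.0]
contact_force: [-0.8, 2.1, 1.0]
gripper_width: 0.23
```

Emit:
move_arm([
  [0, 0, 0.1],
  [0, 0, 0.1],
  [0, 0, 0.1],
], gripper=[0, 0, 0], twist=[0, 0, 0])

```text
t: 12.05
eef_pos: [0.5971, -0.0172, 0.1369]
tool_rot: [-0.0, 0.742, 0.67, 0.0]
contact_force: [-3.6, 1.0, 6.3]
gripper_width: 0.23
```

```bash
python3 -c "
from h import *
plan(vw(0,.112,.143),-.107);o=get_obs();print(o['contact_force'],o['torque'])"; python3 look.py z
```

```text
shift [-0.29, -0.01, -0.61] 0.005 | eef [ 0.5971 -0.0172  0.1369] yang -0.1021 zax [ 2.e-04  3.e-04 -1.e+00] t 12.05 w 0.23 q [-0.36  0.58  0.38  1.89 -0.32  0.72  0.1 ]
[-3.57467874  0.97818919  6.29699386] [ 0.07802006  0.72292234 -0.13801221]
shift [-0.29, -0.01, -0.61] 0.005 | eef [ 0.5971 -0.0172  0.1369] yang -0.1021 zax [ 2.e-04  3.e-04 -1.e+00] t 12.05 w 0.23 q [-0.36  0.58  0.38  1.89 -0.32  0.72  0.1 ]
[-3.13139692  1.29708255  6.82382104] [ 2.60527781e-04  6.46054834e-01 -1.39299905e-01]
```

View pics/zs.png

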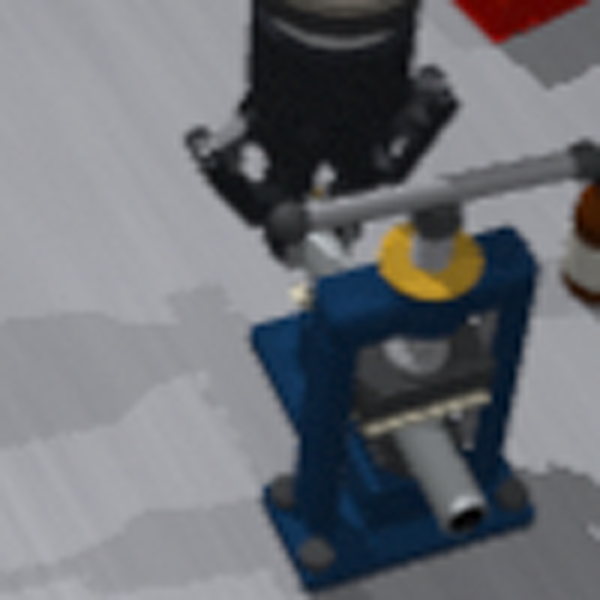

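Emit:
move_arm([
  [0, -0.1, 0],
  [0, -0.1, 0],
  [0, -0.1, 0],
  [0, -0.1, 0],
  [0, -0.1, 0],
], gripper=[0, 0, 0.3, 0.35, 0.4], twist=[0, 0, 0, 0, 0])

```text
t: 12.57
eef_pos: [0.596, -0.0172, 0.1362]
tool_rot: [0.0, 0.742, 0.67, -0.0]
contact_force: [0.1, -0.5, 0.2]
gripper_width: 0.401
```

Emit:
move_arm([
  [0, 0, 0],
  [0, 0, 0],
  [0, 0, 0],
  [0, 0, 0],
  [0, 0, 0],
], gripper=[0.5, 0.6, 0.6, 0.6, 0.6], twist=[0, 0, 0, 0, 0])

```text
t: 12.98
eef_pos: [0.596, -0.017, 0.1363]
tool_rot: [-0.0, 0.742, 0.67, -0.0]
contact_force: [-0.2, 1.3, 0.4]
gripper_width: 0.601
```

```bash
python3 look.py a; python3 -c "
from h import *
save('wrist','a_w.png')"
```

```text
shift [-0.3, 0.1, -0.67] 0.005 | eef [ 0.596  -0.017   0.1363] yang -0.102 zax [-0. -0. -1.] t 12.98 w 0.601 q [-0.36  0.58  0.38  1.9  -0.32  0.72  0.1 ]
[0.17398556 0.03040153 0.41501871] [ 0.00743063 -0.0132915  -0.00768368]
```

View pics/as.png

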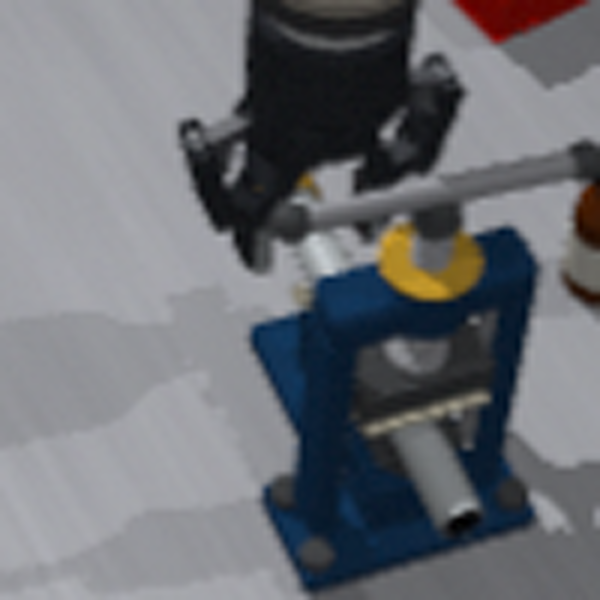

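View pics/a_w.png

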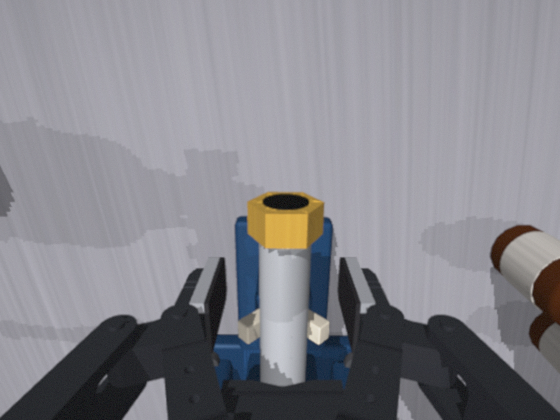

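Emit:
move_arm([
  [0, 0, -3],
  [0, 0, -7],
  [0, 0, -11],
  [0, 0, -15],
  [0, 0, -19],
], gripper=[0.6, 0.6, 0.6, 0.6, 0.6], twist=[0, 0, 0, 0, 0], squeeze=80)

```text
t: 13.55
eef_pos: [0.5956, -0.0172, 0.3283]
tool_rot: [-0.0, 0.742, 0.67, -0.0]
contact_force: [0.6, 0.6, -0.5]
gripper_width: 0.599
```

```bash
python3 - <<'E'
from h import *
plan([.5853,-.1307,.36],1.388)
E
```

```text
shift [-11.39, 0.14, -3.17] -1.49 | eef [ 0.5956 -0.0172  0.3283] yang -0.1024 zax [-3.e-04 -1.e-04 -1.e+00] t 13.55 w 0.599 q [-0.46  0.35  0.49  1.75 -0.18  1.09 -0.01]
```

Emit:
move_arm([
  [0, 0, -4],
  [-3, 0, -4.2],
  [-7, 0.1, -4.2],
  [-11, 0.1, -4.2],
  [-11.4, 0.1, -4.2],
], gripper=[0.6, 0.6, 0.6, 0.6, 0.6], twist=[-0.12, -0.24, -0.36, -0.48, -0.6])

```text
t: 13.97
eef_pos: [0.5833, -0.1392, 0.3693]
tool_rot: [0.001, 0.513, 0.859, -0.002]
contact_force: [-0.8, -0.4, -0.6]
gripper_width: 0.601
```

Emit:
move_arm([
  [0, 0, 0],
  [0, 0, 0],
  [0, 0, 0],
  [0, 0, 0],
  [0, 0, 0],
], gripper=[0.6, 0.6, 0.6, 0.6, 0.6], twist=[-0.12, -0.24, -0.36, -0.48, -0.6])

```text
t: 14.38
eef_pos: [0.5853, -0.1307, 0.3683]
tool_rot: [-0.0, 0.231, 0.973, 0.0]
contact_force: [0.0, 0.0, -0.6]
gripper_width: 0.602
```

```bash
python3 - <<'E'
from h import *
plan([.5853,-.1307,.36],1.388)
save('wrist','b_w.png')
for q in ['handle_mid']:
  for c in ['wrist','top','side']:
    if c!='wrist': read_camera(c)
    print(c,[(np.round(r['centre'],4).tolist(),round(r['p'],2)) for r in spot_point(q,c)][:3])
E
```

```text
shift [-0.0, -0.0, 0.83] -0.284 | eef [ 0.5853 -0.1307  0.3683] yang 1.1036 zax [-2.e-04  1.e-04 -1.e+00] t 14.38 w 0.602 q [-0.14  0.3   0.32  1.68 -0.1   1.17  1.32]
wrist [([0.5801, -0.1314, 0.2321], 0.72)]
top [([0.3999, -0.359, 0.0019], 0.61)]
side [([0.5878, -0.1296, 0.2299], 0.82)]
```

View pics/b_w.png

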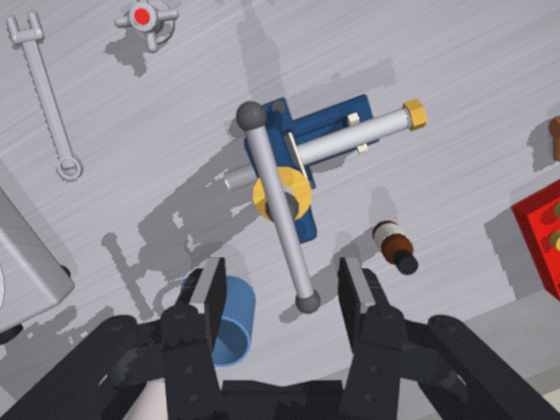

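```bash
python3 - <<'E'
from h import *
C=read_camera('wrist')
a=onz(C,(252,115),.2317);b=onz(C,(307.5,300),.2317); print(a,b,(a+b)/2,np.linalg.norm(a-b),np.arctan2((a-b)[1],(a-b)[0]))
E
```

```text
[ 0.5188038  -0.11614388  0.2317    ] [ 0.64688681 -0.14235775  0.2317    ] [ 0.58284531 -0.12925082  0.2317    ] 0.13073799188611038 2.939717364151176
```

Emit:
move_arm([
  [0.1, 0, 0],
  [0.1, 0, 1],
  [0.1, 0, 3],
  [0.1, 0, 5],
  [0.1, 0, 6],
], gripper=[0.6, 0.6, 0.6, 0.6, 0.6], twist=[-0.12, -0.24, -0.272, -0.272, -0.272])

```text
t: 15.15
eef_pos: [0.5837, -0.1298, 0.3061]
tool_rot: [-0.001, 0.101, 0.995, 0.0]
contact_force: [0.5, -0.7, 0.3]
gripper_width: 0.605
```

```bash
python3 - <<'E'
from h import *
plan([.5843,-.130,.3],1.376)
save('wrist','c_w.png'); S=save('side','c_s.png'); im=S['pixels'][:,:,::-1]; cv2.imwrite('pics/c_sz.png',cv2.resize(im[144:264,248:378],None,fx=5,fy=5,interpolation=cv2.INTER_CUBIC))
E
```

```text
shift [-0.07, -0.01, 0.61] -0.007 | eef [ 0.5837 -0.1298  0.3061] yang 1.3688 zax [-2.8e-03  3.0e-04 -1.0e+00] t 15.15 w 0.605 q [-0.09  0.35  0.27  1.76 -0.11  1.05  1.58]
```

View pics/c_w.png

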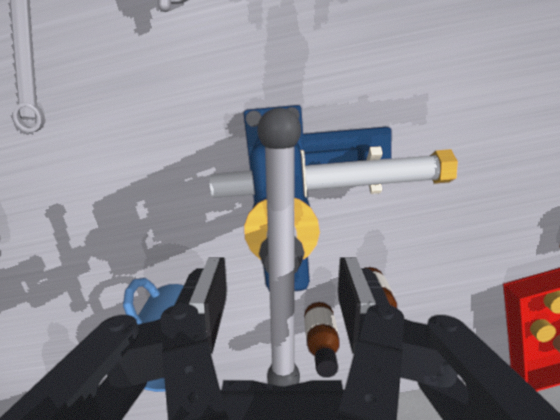

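View pics/c_sz.png

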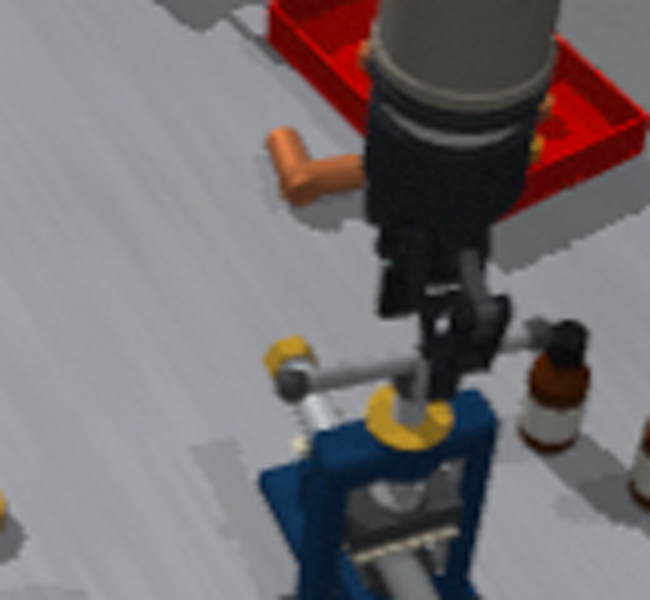

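Emit:
move_arm([
  [0, 0, 0.3],
  [0, 0, 0.6],
  [0, 0, 0.6],
  [0, 0, 0.6],
  [0, 0, 0.6],
], gripper=[0.6, 0.6, 0.4, 0.3, 0.2], twist=[-0.007, -0.007, -0.007, -0.007, -0.007])

```text
t: 15.67
eef_pos: [0.5848, -0.1302, 0.303]
tool_rot: [0.001, 0.097, 0.995, 0.0]
contact_force: [0.8, -0.5, -0.2]
gripper_width: 0.2
```

Emit:
move_arm([
  [0, 0, 0],
  [0, 0, 0],
  [0, 0, 0],
  [0, 0, 0],
], gripper=[0, 0, 0, 0], twist=[0, 0, 0, 0])

```text
t: 16.0
eef_pos: [0.5848, -0.1304, 0.3032]
tool_rot: [0.001, 0.097, 0.995, -0.0]
contact_force: [-1.0, -0.3, 6.5]
gripper_width: 0.1
```

```bash
python3 - <<'E'
from h import *
plan([.5843,-.130,.3],1.376); o=get_obs(); print(o['contact_force'],o['torque'])
save('wrist','d_w.png'); S=save('side','d_s.png'); im=S['pixels'][:,:,::-1]; cv2.imwrite('pics/d_sz.png',cv2.resize(im[144:264,248:378],None,fx=5,fy=5,interpolation=cv2.INTER_CUBIC))
E
```

```text
shift [0.05, 0.03, 0.32] 0.001 | eef [ 0.5848 -0.1304  0.3032] yang 1.3768 zax [ 1.1e-03 -2.0e-04 -1.0e+00] t 16.0 w 0.1 q [-0.09  0.36  0.26  1.76 -0.11  1.04  1.59]
[-1.01028793 -0.33576972  6.48720375] [-0.08553495  0.40278711  0.02157318]
```

View pics/d_w.png

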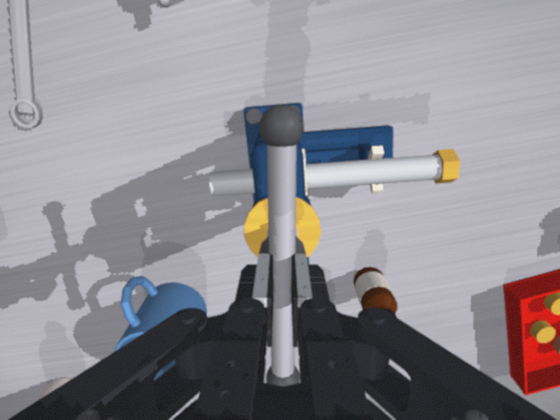

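View pics/d_sz.png

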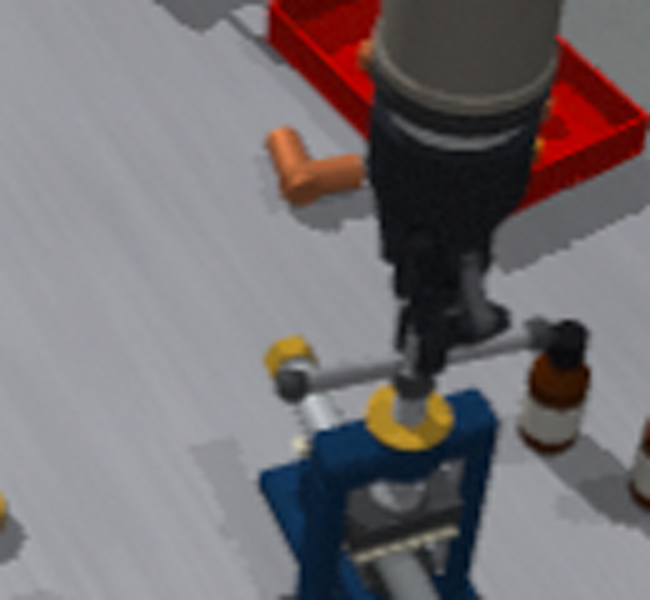

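Emit:
move_arm([
  [0, 0, 0.03],
  [0, 0, 0.06],
  [0, 0, 0.1],
  [0, 0, 0.13],
  [0, 0, 0.16],
], gripper=[0, 0, 0, 0, 0], twist=[0.1, 0.2, 0.3, 0.4, 0.5])

```text
t: 16.52
eef_pos: [0.5846, -0.1307, 0.3016]
tool_rot: [0.001, 0.342, 0.94, -0.0]
contact_force: [-1.3, -0.8, 6.4]
gripper_width: 0.096
```

```bash
cat > tq.py <<'E'
from h import *
plan([.5848,-.1304,.3])
o=get_obs(); print(o['contact_force'].round(2),o['torque'].round(3),'tau7',o['joint_torque'][6].round(3))
E
python3 tq.py
```

```text
shift [0.0, 0.03, 0.16] | eef [ 0.5846 -0.1307  0.3016] yang 0.8717 zax [ 9.e-04 -5.e-04 -1.e+00] t 16.52 w 0.096 q [-0.17  0.37  0.37  1.77 -0.15  1.03  1.12]
[-1.32 -0.76  6.42] [-0.262  0.474  0.092] tau7 1.349
```

Emit:
move_arm([
  [0, 0, 0.03],
  [0, 0, 0.06],
  [0, 0, 0.1],
  [0, 0, 0.13],
  [0, 0, 0.16],
], gripper=[0, 0, 0, 0, 0], twist=[0.1, 0.2, 0.3, 0.4, 0.5])

```text
t: 16.93
eef_pos: [0.5843, -0.1309, 0.3]
tool_rot: [0.0, 0.564, 0.826, -0.0]
contact_force: [-3.4, -0.9, 6.1]
gripper_width: 0.097
```

Emit:
move_arm([
  [0, 0, 0.03],
  [0, 0, 0.06],
  [0, 0, 0.1],
  [0, 0, 0.13],
  [0, 0, 0.16],
], gripper=[0, 0, 0, 0, 0], twist=[0.1, 0.2, 0.3, 0.4, 0.5])

```text
t: 17.35
eef_pos: [0.5841, -0.131, 0.2984]
tool_rot: [0.0, 0.751, 0.66, -0.0]
contact_force: [-4.3, -1.2, 7.7]
gripper_width: 0.088
```

```bash
python3 tq.py; python3 look.py e
```

```text
shift [0.07, 0.07, -0.16] | eef [ 0.5841 -0.131   0.2984] yang -0.1286 zax [-4.e-04 -4.e-04 -1.e+00] t 17.35 w 0.088 q [-0.33  0.4   0.58  1.78 -0.25  1.04  0.22]
[-4.27 -1.23  7.7 ] [-0.221  0.947  0.042] tau7 1.312
shift [11.16, -0.16, 15.54] -0.022 | eef [ 0.5841 -0.131   0.2984] yang -0.1286 zax [-4.e-04 -4.e-04 -1.e+00] t 17.35 w 0.088 q [-0.33  0.4   0.58  1.78 -0.25  1.04  0.22]
[-4.20737149 -0.85014556  7.25506099] [-0.23692341  1.01414912 -0.13361321]
```

View pics/es.png

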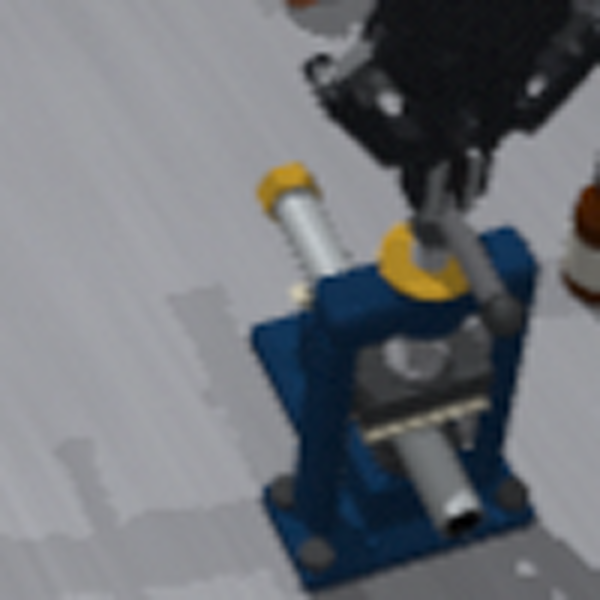

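Emit:
move_arm([
  [0, 0, 0],
  [0, 0, 0.1],
  [0, 0, 0.2],
  [0, 0, 0.3],
  [0, 0, 0.3],
], gripper=[0.2, 0.2, 0.2, 0.2, 0.2], twist=[0, 0, 0, 0, 0])

```text
t: 17.87
eef_pos: [0.5845, -0.1298, 0.2941]
tool_rot: [-0.0, 0.749, 0.662, -0.0]
contact_force: [-0.2, 0.2, 0.5]
gripper_width: 0.199
```

```bash
python3 tq.py
```

```text
shift [-0.05, 0.04, -0.59] | eef [ 0.5845 -0.1298  0.2941] yang -0.1226 zax [-5.e-04  2.e-04 -1.e+00] t 17.87 w 0.199 q [-0.33  0.4   0.58  1.78 -0.25  1.03  0.23]
[-0.23  0.24  0.51] [0.011 0.009 0.049] tau7 0.01
```

Emit:
move_arm([
  [0, -0.12, 0],
  [0, -0.12, 0],
  [0, -0.12, 0],
  [0, -0.12, 0],
  [0, -0.12, 0],
], gripper=[0.2, 0, 0, 0, 0], twist=[0, 0, 0, 0, 0], squeeze=80)

```text
t: 18.28
eef_pos: [0.5839, -0.1299, 0.2947]
tool_rot: [0.001, 0.749, 0.662, 0.0]
contact_force: [3.6, -1.0, -1.0]
gripper_width: 0.102
```

```bash
python3 tq.py
```

```text
shift [-0.03, 0.1, -0.53] | eef [ 0.5839 -0.1299  0.2947] yang -0.1229 zax [ 1.4e-03 -2.0e-04 -1.0e+00] t 18.28 w 0.102 q [-0.33  0.4   0.58  1.79 -0.25  1.03  0.23]
[ 3.6  -1.04 -1.02] [-0.083 -0.781 -0.067] tau7 0.073
```

Emit:
move_arm([
  [0, 0.06, 0.03],
  [0, 0.06, 0.06],
  [0, 0.06, 0.1],
  [0, 0.06, 0.13],
  [0, 0.06, 0.16],
], gripper=[0, 0, 0, 0, 0], twist=[0.1, 0.2, 0.3, 0.4, 0.5])

```text
t: 18.7
eef_pos: [0.5841, -0.13, 0.2931]
tool_rot: [0.0, 0.891, 0.454, 0.0]
contact_force: [2.4, -0.6, -0.5]
gripper_width: 0.099
```

```bash
python3 tq.py
```

```text
shift [0.01, 0.08, -0.69] | eef [ 0.5841 -0.13    0.2931] yang -0.6274 zax [ 4.e-04  0.e+00 -1.e+00] t 18.7 w 0.099 q [-0.41  0.43  0.7   1.79 -0.32  1.04 -0.22]
[ 2.35 -0.63 -0.49] [-0.062 -0.417  0.164] tau7 1.257
```

Emit:
move_arm([
  [0, 0, 0.01],
  [0, 0, 0.03],
  [0, 0, 0.04],
  [0, 0, 0.06],
  [0, 0, 0.08],
], gripper=[0, 0, 0, 0, 0], twist=[0.05, 0.1, 0.15, 0.2, 0.25])

```text
t: 19.12
eef_pos: [0.5841, -0.13, 0.2924]
tool_rot: [0.0, 0.94, 0.341, 0.0]
contact_force: [2.1, -0.3, 1.0]
gripper_width: 0.097
```

```bash
python3 tq.py;python3 look.py f
```

```text
shift [0.03, 0.07, -0.76] | eef [ 0.5841 -0.13    0.2924] yang -0.875 zax [ 5.e-04 -1.e-04 -1.e+00] t 19.12 w 0.097 q [-0.45  0.45  0.76  1.8  -0.35  1.04 -0.43]
[ 2.13 -0.32  1.05] [-0.076 -0.434  0.093] tau7 0.562
shift [8.01, -7.64, 14.94] -0.768 | eef [ 0.5841 -0.13    0.2924] yang -0.875 zax [ 5.e-04 -1.e-04 -1.e+00] t 19.12 w 0.097 q [-0.45  0.45  0.76  1.8  -0.35  1.04 -0.43]
[ 2.30084302 -0.66227516 -0.18968872] [-0.06983523 -0.42925802 -0.04964747]
```

View pics/fs.png

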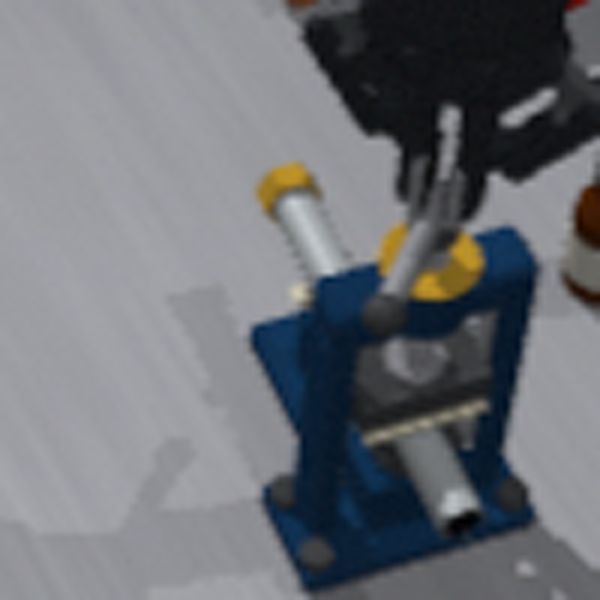

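Emit:
move_arm([
  [0, 0, 0.01],
  [0, 0, 0.02],
  [0, 0, 0.03],
  [0, 0, 0.04],
  [0, 0, 0.05],
], gripper=[0, 0, 0, 0, 0], twist=[0.03, 0.06, 0.09, 0.12, 0.15])

```text
t: 19.63
eef_pos: [0.5841, -0.1301, 0.2919]
tool_rot: [0.0, 0.963, 0.271, 0.0]
contact_force: [2.0, -1.0, 0.4]
gripper_width: 0.101
```

```bash
python3 tq.py
```

```text
shift [0.04, 0.06, -0.81] | eef [ 0.5841 -0.1301  0.2919] yang -1.0223 zax [ 6.e-04 -1.e-04 -1.e+00] t 19.63 w 0.101 q [-0.47  0.46  0.8   1.8  -0.37  1.04 -0.56]
[ 2.05 -1.01  0.42] [-0.119 -0.452  0.121] tau7 0.29
```

Emit:
move_arm([
  [0, 0, 0.01],
  [0, 0, 0.02],
  [0, 0, 0.03],
  [0, 0, 0.04],
  [0, 0, 0.05],
], gripper=[0, 0, 0, 0, 0], twist=[0.03, 0.06, 0.09, 0.12, 0.15])

```text
t: 20.05
eef_pos: [0.5842, -0.1301, 0.2914]
tool_rot: [0.0, 0.98, 0.198, 0.0]
contact_force: [2.3, 0.2, 0.8]
gripper_width: 0.098
```

```bash
python3 tq.py
```

```text
shift [0.05, 0.05, -0.86] | eef [ 0.5842 -0.1301  0.2914] yang -1.1724 zax [ 7.e-04 -1.e-04 -1.e+00] t 20.05 w 0.098 q [-0.5   0.47  0.84  1.8  -0.4   1.05 -0.69]
[2.27 0.18 0.77] [-0.163 -0.52   0.041] tau7 0.286
```

Emit:
move_arm([
  [0, 0, 0.01],
  [0, 0, 0.02],
  [0, 0, 0.03],
  [0, 0, 0.04],
  [0, 0, 0.05],
], gripper=[0, 0, 0, 0, 0], twist=[0.03, 0.06, 0.09, 0.12, 0.15])

```text
t: 20.47
eef_pos: [0.5842, -0.1302, 0.2909]
tool_rot: [0.0, 0.992, 0.124, 0.0]
contact_force: [2.2, -0.1, 1.0]
gripper_width: 0.1
```

```bash
python3 tq.py
```

```text
shift [0.06, 0.04, -0.91] | eef [ 0.5842 -0.1302  0.2909] yang -1.3224 zax [ 7.e-04 -1.e-04 -1.e+00] t 20.47 w 0.1 q [-0.52  0.48  0.88  1.8  -0.42  1.06 -0.81]
[ 2.19 -0.1   0.97] [-0.101 -0.48   0.124] tau7 0.283
```

Emit:
move_arm([
  [0, 0, 0.01],
  [0, 0, 0.02],
  [0, 0, 0.03],
  [0, 0, 0.04],
  [0, 0, 0.05],
], gripper=[0, 0, 0, 0, 0], twist=[0.03, 0.06, 0.09, 0.12, 0.15])

```text
t: 20.88
eef_pos: [0.5842, -0.1302, 0.2904]
tool_rot: [0.0, 0.999, 0.049, 0.0]
contact_force: [1.7, -1.1, 0.4]
gripper_width: 0.102
```

```bash
python3 tq.py
```

```text
shift [0.06, 0.03, -0.96] | eef [ 0.5842 -0.1302  0.2904] yang -1.4729 zax [ 7.e-04 -1.e-04 -1.e+00] t 20.88 w 0.102 q [-0.55  0.5   0.91  1.8  -0.45  1.06 -0.94]
[ 1.74 -1.07  0.39] [-0.249 -0.562  0.1  ] tau7 0.276
```

Emit:
move_arm([
  [0, 0, 0.01],
  [0, 0, 0.02],
  [0, 0, 0.03],
  [0, 0, 0.04],
  [0, 0, 0.05],
], gripper=[0, 0, 0, 0, 0], twist=[0.03, 0.06, 0.09, 0.12, 0.15])

```text
t: 21.3
eef_pos: [0.5842, -0.1302, 0.2899]
tool_rot: [0.0, 1.0, -0.028, 0.0]
contact_force: [3.5, -1.8, 1.9]
gripper_width: 0.097
```

```bash
python3 tq.py; python3 look.py g
```

```text
shift [0.07, 0.02, -1.01] | eef [ 0.5842 -0.1302  0.2899] yang -1.6258 zax [ 7.e-04 -2.e-04 -1.e+00] t 21.3 w 0.097 q [-0.57  0.52  0.95  1.8  -0.48  1.07 -1.06]
[ 3.51 -1.78  1.94] [-0.208 -0.594  0.105] tau7 0.289
shift [0.64, -11.06, 14.69] -1.519 | eef [ 0.5842 -0.1302  0.2899] yang -1.6258 zax [ 7.e-04 -2.e-04 -1.e+00] t 21.3 w 0.097 q [-0.57  0.52  0.95  1.8  -0.48  1.07 -1.06]
[ 3.54689041 -0.61102515  2.64799293] [-0.22652249 -0.59792027 -0.05428185]
```

View pics/gs.png

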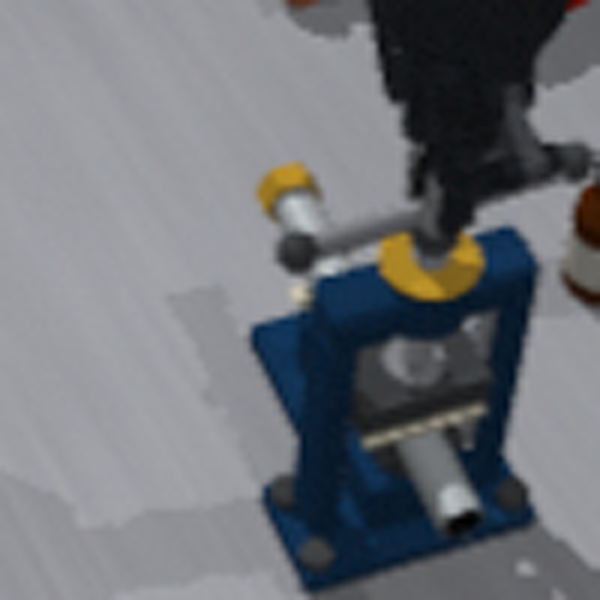

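Emit:
move_arm([
  [0, 0, 0.01],
  [0, 0, 0.01],
  [0, 0, 0.02],
  [0, 0, 0.03],
  [0, 0, 0.03],
], gripper=[0, 0, 0, 0, 0], twist=[0.02, 0.04, 0.06, 0.08, 0.1])

```text
t: 21.82
eef_pos: [0.5842, -0.1302, 0.2896]
tool_rot: [0.0, 0.997, -0.077, 0.0]
contact_force: [2.8, -2.4, 4.6]
gripper_width: 0.099
```

```bash
python3 tq.py
```

```text
shift [0.07, 0.01, -1.04] | eef [ 0.5842 -0.1302  0.2896] yang -1.725 zax [ 7.e-04 -3.e-04 -1.e+00] t 21.82 w 0.099 q [-0.58  0.53  0.98  1.81 -0.5   1.08 -1.15]
[ 2.8  -2.38  4.55] [-0.407 -0.799  0.087] tau7 0.159
```

Emit:
move_arm([
  [0, 0, 0.01],
  [0, 0, 0.01],
  [0, 0, 0.02],
  [0, 0, 0.03],
  [0, 0, 0.03],
], gripper=[0, 0, 0, 0, 0], twist=[0.02, 0.04, 0.06, 0.08, 0.1])

```text
t: 22.23
eef_pos: [0.5842, -0.1302, 0.2892]
tool_rot: [0.0, 0.992, -0.127, 0.0]
contact_force: [3.7, -3.1, 3.9]
gripper_width: 0.101
```

```bash
python3 tq.py
```

```text
shift [0.07, 0.0, -1.08] | eef [ 0.5842 -0.1302  0.2892] yang -1.8251 zax [ 7.e-04 -3.e-04 -1.e+00] t 22.23 w 0.101 q [-0.6   0.54  1.01  1.81 -0.52  1.08 -1.23]
[ 3.74 -3.12  3.95] [-0.512 -0.886  0.109] tau7 0.158
```

Emit:
move_arm([
  [0, 0, 0.01],
  [0, 0, 0.01],
  [0, 0, 0.02],
  [0, 0, 0.03],
  [0, 0, 0.03],
], gripper=[0, 0, 0, 0, 0], twist=[0.02, 0.04, 0.06, 0.08, 0.1])

```text
t: 22.65
eef_pos: [0.5841, -0.1302, 0.2889]
tool_rot: [0.0, 0.984, -0.176, 0.0]
contact_force: [3.8, -2.8, 3.6]
gripper_width: 0.103
```

```bash
python3 tq.py
```

```text
shift [0.07, -0.01, -1.11] | eef [ 0.5841 -0.1302  0.2889] yang -1.9251 zax [ 7.e-04 -4.e-04 -1.e+00] t 22.65 w 0.103 q [-0.61  0.56  1.03  1.81 -0.54  1.09 -1.31]
[ 3.81 -2.78  3.59] [-0.692 -0.971  0.116] tau7 0.157
```

Emit:
move_arm([
  [0, 0, 0.01],
  [0, 0, 0.01],
  [0, 0, 0.02],
  [0, 0, 0.03],
  [0, 0, 0.03],
], gripper=[0, 0, 0, 0, 0], twist=[0.02, 0.04, 0.06, 0.08, 0.1])

```text
t: 23.07
eef_pos: [0.5841, -0.1303, 0.2886]
tool_rot: [0.0, 0.974, -0.225, 0.0]
contact_force: [5.5, -2.3, 5.3]
gripper_width: 0.096
```

```bash
python3 tq.py
```

```text
shift [0.06, -0.02, -1.14] | eef [ 0.5841 -0.1303  0.2886] yang -2.0253 zax [ 7.e-04 -5.e-04 -1.e+00] t 23.07 w 0.096 q [-0.62  0.57  1.06  1.81 -0.56  1.1  -1.39]
[ 5.5  -2.31  5.27] [-0.595 -0.999  0.156] tau7 0.154
```

Emit:
move_arm([
  [0, 0, 0.01],
  [0, 0, 0.01],
  [0, 0, 0.02],
  [0, 0, 0.03],
  [0, 0, 0.03],
], gripper=[0, 0, 0, 0, 0], twist=[0.02, 0.04, 0.06, 0.08, 0.1])

```text
t: 23.48
eef_pos: [0.5841, -0.1303, 0.2883]
tool_rot: [0.0, 0.962, -0.274, 0.0]
contact_force: [5.2, -2.7, 4.7]
gripper_width: 0.101
```

```bash
python3 tq.py; python3 look.py i
```

```text
shift [0.06, -0.03, -1.17] | eef [ 0.5841 -0.1303  0.2883] yang -2.1252 zax [ 6.e-04 -5.e-04 -1.e+00] t 23.48 w 0.101 q [-0.63  0.58  1.08  1.81 -0.58  1.11 -1.47]
[ 5.17 -2.67  4.68] [-0.637 -0.91   0.193] tau7 0.088
shift [-4.74, -10.04, 14.53] -2.018 | eef [ 0.5841 -0.1303  0.2883] yang -2.1252 zax [ 6.e-04 -5.e-04 -1.e+00] t 23.48 w 0.101 q [-0.63  0.58  1.08  1.81 -0.58  1.11 -1.47]
[ 4.52836109 -2.73088546  5.03574129] [-0.54613563 -0.95774898  0.02438836]
```

View pics/is.png

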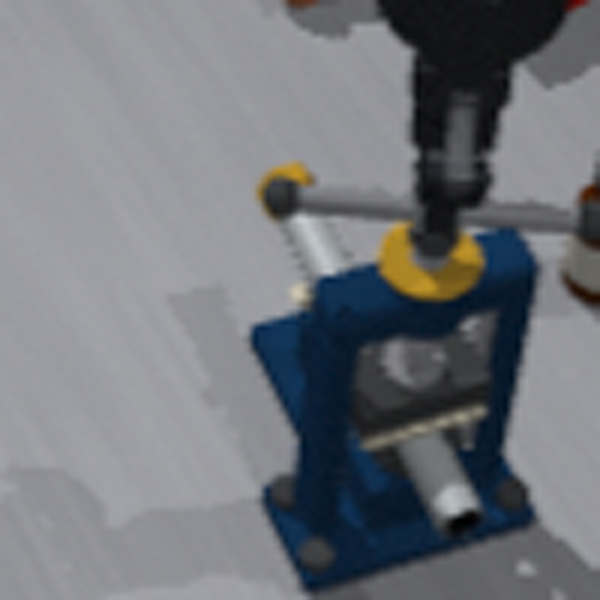

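```bash
cat > tm.py <<'E'
from h import *
L=[]
for i in range(3):
    read_camera('wrist'); L.append(get_obs()['torque'][2])
o=get_obs(); R=Ro.from_quat(np.roll(o['tool_rot'],-1)).as_matrix()
print('tz',np.round(L,3),'mean',np.mean(L).round(3),o['contact_force'].round(1),'yang',np.arctan2(R[1,1],R[0,1]).round(4),'tau7',o['joint_torque'][6].round(3),'t',round(o['t'],2),'w',round(o['gripper_width'],3))
E
python3 tm.py
```

```text
tz [-0.009 -0.03  -0.045] mean -0.028 [ 4.4 -2.2  5.1] yang -2.1246 tau7 0.023 t 23.73 w 0.102
```

Emit:
move_arm([
  [0, 0, 0],
  [0, 0, 0.01],
  [0, 0, 0.01],
  [0, 0, 0.01],
  [0, 0, 0.02],
], gripper=[0, 0, 0, 0, 0], twist=[0.012, 0.024, 0.036, 0.048, 0.06])

```text
t: 24.15
eef_pos: [0.5841, -0.1303, 0.2882]
tool_rot: [0.0, 0.953, -0.302, 0.0]
contact_force: [4.0, -3.7, 5.2]
gripper_width: 0.099
```

```bash
python3 tm.py
```

```text
tz [0.059 0.02  0.026] mean 0.035 [ 3.3 -3.1  4.2] yang -2.1845 tau7 -0.052 t 24.3 w 0.098
```

Emit:
move_arm([
  [0, 0, 0],
  [0, 0, 0.01],
  [0, 0, 0.01],
  [0, 0, 0.01],
  [0, 0, 0.02],
], gripper=[0, 0, 0, 0, 0], twist=[0.01, 0.02, 0.03, 0.04, 0.05])

```text
t: 24.72
eef_pos: [0.5841, -0.1304, 0.288]
tool_rot: [0.0, 0.945, -0.326, 0.0]
contact_force: [3.7, -2.9, 6.2]
gripper_width: 0.1
```

```bash
python3 tm.py
```

```text
tz [0.193 0.017 0.06 ] mean 0.09 [ 3.7 -3.2  5.7] yang -2.2345 tau7 -0.092 t 24.87 w 0.1
```

Emit:
move_arm([
  [0, 0, 0],
  [0, 0, 0.01],
  [0, 0, 0.01],
  [0, 0, 0.01],
  [0, 0, 0.02],
], gripper=[0, 0, 0, 0, 0], twist=[0.01, 0.02, 0.03, 0.04, 0.05])

```text
t: 25.28
eef_pos: [0.5841, -0.1304, 0.2879]
tool_rot: [0.0, 0.937, -0.349, 0.0]
contact_force: [3.5, -2.5, 6.7]
gripper_width: 0.098
```

```bash
python3 tm.py
```

```text
tz [0.138 0.097 0.073] mean 0.103 [ 3.6 -1.7  5.7] yang -2.2844 tau7 -0.132 t 25.43 w 0.1
```

Emit:
move_arm([
  [0, 0, 0],
  [0, 0, 0.01],
  [0, 0, 0.01],
  [0, 0, 0.01],
  [0, 0, 0.02],
], gripper=[0, 0, 0, 0, 0], twist=[0.01, 0.02, 0.03, 0.04, 0.05])

```text
t: 25.85
eef_pos: [0.5841, -0.1304, 0.2878]
tool_rot: [0.0, 0.928, -0.373, 0.0]
contact_force: [2.7, -2.1, 7.6]
gripper_width: 0.098
```

```bash
python3 tm.py
```

```text
tz [0.226 0.171 0.118] mean 0.171 [ 2.8 -2.1  8.1] yang -2.3343 tau7 -0.173 t 26.0 w 0.098
```

Emit:
move_arm([
  [0, 0, 0],
  [0, 0, 0.01],
  [0, 0, 0.01],
  [0, 0, 0.01],
  [0, 0, 0.01],
], gripper=[0, 0, 0, 0, 0], twist=[0.008, 0.016, 0.024, 0.032, 0.04])

```text
t: 26.42
eef_pos: [0.5841, -0.1304, 0.2877]
tool_rot: [0.0, 0.92, -0.391, 0.0]
contact_force: [3.3, -2.2, 7.6]
gripper_width: 0.103
```

```bash
python3 tm.py
```

```text
tz [0.308 0.117 0.152] mean 0.192 [ 3.2 -2.6  7.4] yang -2.3742 tau7 -0.183 t 26.57 w 0.097
```

Emit:
move_arm([
  [0, 0, 0],
  [0, 0, 0.01],
  [0, 0, 0.01],
  [0, 0, 0.01],
  [0, 0, 0.02],
], gripper=[0, 0, 0, 0, 0], twist=[0.01, 0.02, 0.03, 0.04, 0.05])

```text
t: 26.98
eef_pos: [0.5841, -0.1304, 0.2876]
tool_rot: [0.0, 0.91, -0.414, 0.0]
contact_force: [3.1, -3.2, 8.3]
gripper_width: 0.099
```

```bash
python3 tm.py
```

```text
tz [0.222 0.179 0.212] mean 0.204 [ 3.4 -2.3  8.1] yang -2.4242 tau7 -0.225 t 27.13 w 0.095
```

Emit:
move_arm([
  [0, 0, 0],
  [0, 0, 0.01],
  [0, 0, 0.01],
  [0, 0, 0.01],
  [0, 0, 0.01],
], gripper=[0, 0, 0, 0, 0], twist=[0.008, 0.016, 0.024, 0.032, 0.04])

```text
t: 27.55
eef_pos: [0.5841, -0.1304, 0.2875]
tool_rot: [0.0, 0.902, -0.432, 0.0]
contact_force: [2.2, -2.1, 7.5]
gripper_width: 0.099
```

```bash
python3 tm.py
```

```text
tz [0.33  0.238 0.202] mean 0.257 [ 3.1 -3.5  8.3] yang -2.4642 tau7 -0.234 t 27.7 w 0.098
```

Emit:
move_arm([
  [0, 0, 0],
  [0, 0, 0.01],
  [0, 0, 0.01],
  [0, 0, 0.01],
  [0, 0, 0.02],
], gripper=[0, 0, 0, 0, 0], twist=[0.01, 0.02, 0.03, 0.04, 0.05])

```text
t: 28.12
eef_pos: [0.5841, -0.1304, 0.2874]
tool_rot: [0.0, 0.891, -0.454, 0.0]
contact_force: [2.9, -3.4, 9.4]
gripper_width: 0.105
```

```bash
python3 tm.py
```

```text
tz [0.324 0.2   0.277] mean 0.267 [ 3.1 -2.8  8.8] yang -2.5142 tau7 -0.272 t 28.27 w 0.101
```

Emit:
move_arm([
  [0, 0, 0],
  [0, 0, 0.01],
  [0, 0, 0.01],
  [0, 0, 0.01],
  [0, 0, 0.01],
], gripper=[0, 0, 0, 0, 0], twist=[0.01, 0.02, 0.03, 0.04, 0.05])

```text
t: 28.68
eef_pos: [0.5841, -0.1304, 0.2872]
tool_rot: [0.0, 0.879, -0.476, 0.0]
contact_force: [2.9, -2.4, 8.5]
gripper_width: 0.098
```

```bash
python3 tm.py; python3 tm.py
```

```text
tz [0.347 0.263 0.282] mean 0.297 [ 2.3 -2.6  8.1] yang -2.5641 tau7 -0.296 t 28.83 w 0.098
tz [0.273 0.265 0.313] mean 0.284 [ 3.8 -2.6  8.4] yang -2.564 tau7 -0.281 t 28.98 w 0.098
```

Emit:
move_arm([
  [0, 0, 0],
  [0, 0, 0.01],
  [0, 0, 0.01],
  [0, 0, 0.01],
  [0, 0, 0.01],
], gripper=[0, 0, 0, 0, 0], twist=[0.01, 0.02, 0.03, 0.04, 0.05])

```text
t: 29.4
eef_pos: [0.5841, -0.1304, 0.2871]
tool_rot: [0.0, 0.867, -0.498, 0.0]
contact_force: [2.6, -3.3, 8.7]
gripper_width: 0.099
```

```bash
python3 tm.py; python3 tm.py
```

```text
tz [0.315 0.318 0.278] mean 0.304 [ 2.6 -2.   8.4] yang -2.614 tau7 -0.329 t 29.55 w 0.099
tz [0.331 0.289 0.3  ] mean 0.307 [ 2.8 -3.1  8.5] yang -2.614 tau7 -0.312 t 29.7 w 0.098
```

Emit:
move_arm([
  [0, 0, 0],
  [0, 0, 0],
  [0, 0, 0.01],
  [0, 0, 0.01],
  [0, 0, 0.01],
], gripper=[0, 0, 0, 0, 0], twist=[0.008, 0.016, 0.024, 0.032, 0.04])

```text
t: 30.12
eef_pos: [0.584, -0.1304, 0.287]
tool_rot: [0.0, 0.857, -0.515, 0.0]
contact_force: [2.8, -3.7, 8.7]
gripper_width: 0.102
```

```bash
python3 tm.py; python3 tm.py
```

```text
tz [0.308 0.362 0.325] mean 0.332 [ 2.5 -2.3  8.9] yang -2.654 tau7 -0.342 t 30.27 w 0.1
tz [0.336 0.298 0.318] mean 0.317 [ 3.1 -2.2  9.2] yang -2.6539 tau7 -0.333 t 30.42 w 0.096
```

Emit:
move_arm([
  [0, 0, 0],
  [0, 0, 0],
  [0, 0, 0],
  [0, 0, 0],
  [0, 0, 0],
], gripper=[0.2, 0.3, 0.4, 0.5, 0.5], twist=[0, 0, 0, 0, 0])

```text
t: 30.83
eef_pos: [0.5834, -0.1296, 0.2858]
tool_rot: [0.0, 0.857, -0.515, -0.001]
contact_force: [0.2, -0.2, 0.3]
gripper_width: 0.5
```

```bash
python3 tm.py
```

```text
tz [-0.036 -0.007 -0.015] mean -0.019 [-1.   0.1  0.1] yang -2.6532 tau7 -0.002 t 30.98 w 0.502
```

Emit:
move_arm([
  [0, 0, -2],
  [0, 0, -5],
  [0, 0, -8],
  [0, 0, -11],
  [0, 0, -12],
], gripper=[0.5, 0.5, 0.5, 0.5, 0.5], twist=[0, 0, 0, 0, 0])

```text
t: 31.4
eef_pos: [0.5847, -0.1312, 0.4106]
tool_rot: [-0.001, 0.857, -0.515, 0.002]
contact_force: [0.7, 0.4, 0.5]
gripper_width: 0.5
```

```bash
python3 tm.py; python3 look.py k; python3 -c "
from h import *
save('wrist','k_w.png')"
```

```text
tz [-0.052 -0.005  0.022] mean -0.012 [-0.1  0.5  0.7] yang -2.6528 tau7 -0.042 t 31.55 w 0.499
shift [-9.1, -6.26, 26.36] -2.546 | eef [ 0.584  -0.13    0.4065] yang -2.6528 zax [ 9.e-04  5.e-04 -1.e+00] t 31.55 w 0.499 q [-0.76  0.57  1.34  1.67 -0.57  1.36 -1.98]
[ 0.28147512  0.14298371 -0.93390303] [0.04797715 0.03967897 0.00889721]
```

View pics/ks.png

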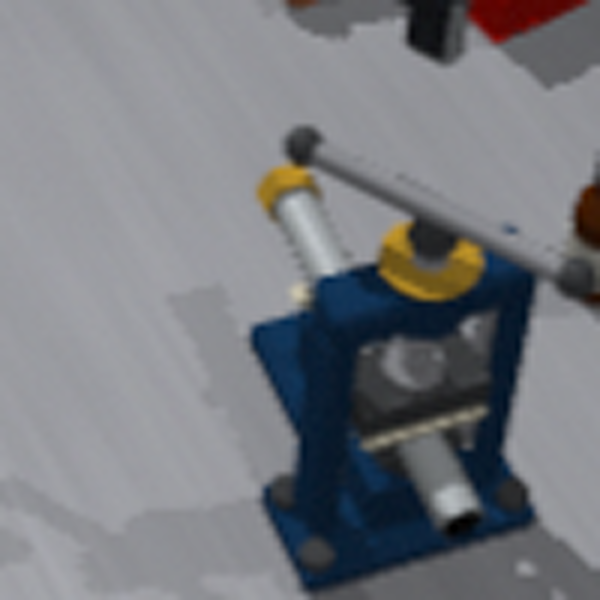

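View pics/k_w.png

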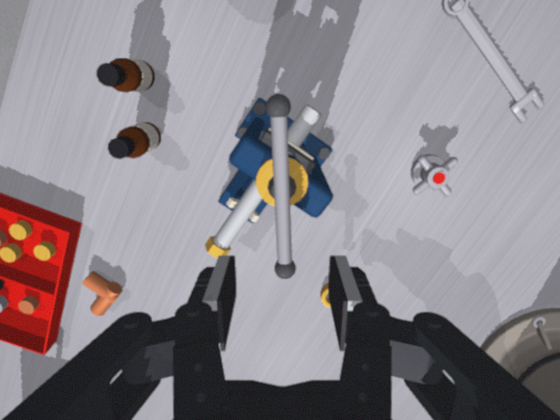

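```bash
python3 -c "
from station import *
print(hand_in())"
```

```text
the job is handed in; nothing more can be done
None
```

The smaller chromed tube is clamped in the vise, the gripper is clear of it, and the job was handed in at about 31.6 s.

- **Tube:** I fed the plain end through the yoke from the rest side, and it met no resistance on the way. It now lies in the V jaw and on the rest. By my estimate the plain end is at about y = -62 mm of the vise, where -35 mm or beyond was needed. The nut is well outside, past the rest.
- **Clamping:** I turned the T-handle about 4 rad clockwise, regripping it once, and took the last half radian at about 0.1 rad/s. The torque in the held handle settled at about 0.33 N m.
- **Last checks:** After letting go, the side and wrist pictures show the tube seated under the upper jaw, the handle where I left it and the gripper clear. The other things in view were standing in place.
- **Disagreement:** The clamping force is an estimate from two methods that differ. The torque points to about 68 N. The turn since the jaw met the tube, whose start I could only judge roughly, points to nearer 85–90 N. Both lie between the 50 N needed to hold it and the 130 N that would dent it.

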